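# Slide a loaded soldering pan over the lip of the brick hearth and home into its corner

### The arm

A 6-joint arm with a two-finger parallel gripper is mounted at the origin on the work surface. World frame = base frame: x ahead of the robot, y to its left, z up, the work surface at z = 0. Lengths are in m, angles in rad, forces in N, time in s.
With the tool pointing down it reaches from about 0.35 to 0.975 m from the base axis. Payload 4.9 kg.
Tool frame: the origin (TCP) lies on the centre line of the jaws, within the pads' length; the fingertips stand 14 mm ahead of it and the grasp point (between the pads) lies 5 mm behind it; z points along the fingers, y is the line along which they close (so a half turn about z gives the same grasp; the last joint's range is limited). The gripper opens to 85 mm and grips with 20 to 120 N. Pads are 22 mm wide; open, the fingers measure 114 mm over their backs; the gripper's body (76 mm by 85 mm) begins 54 mm behind the grasp point. The pads swing forward as they close: fully open they stand 13 mm farther back than shut.
Start: joints at [-1.226, 0.053, 1.613, -0, 1.476, -0.119], TCP at [0.28, -0.559, 0.245] pointing down, gripper open.
Joint ranges: [-3.01, 3.01], [-1.01, 2.22], [0.06, 2.58], [-1.02, 4.17], [0.09, 2.62], [-3.14, 3.14]. Speed limits (rad/s): [2.57, 2.57, 3.14, 3.14, 3.14, 3.14].

### API

Orientations are given as a unit quaternion [w, x, y, z].
In Python, from plant import * gives the robot as it stands.
- The arm moves only by the tool send_rows, never from a script. Its argument "steps" is a list of rows, each an object with "translation": the shift along the tool's x, y, z in cm, a list of three; "delta_rot": the turn, a rotation vector about the tool's x, y, z in rad, a list of three; "jaw": the finger opening in cm, from 0 to 8.54. In form: [{"translation": [dx, dy, dz], "delta_rot": [rx, ry, rz], "jaw": jaw}, ...]. A call has exactly 8 rows; each row is the pose to reach, as a shift and turn from the pose commanded when the call began, along the tool's axes at that moment; what a row does not reach only later rows make up. A row lasts 1/10 s, in which the tool goes at most 50 mm and 8.59 degrees, less where a joint would pass 70% of its speed; a pose out of reach is approached as far as the arm can. A call with a gripper value outside its range is refused whole. The fingers move at their own pace and stop on an object; the grip force is fixed at half the most. Time passes only in rows, so rows that repeat a pose let the fingers close, or fill a call up. It gives the time, the measured TCP pose, the force, the opening and the grip force at its end, in the units of the state.
- state(): the state, without advancing time (a new reading comes with each control period).
- grab_frame(name): name is "scene" or "top"; returns a dict with "pixels" (480x640x3 uint8, blue, green, red), "range_z" (480x640 float32, m along the optical axis (not along the pixel's ray), 0 where there is no reading), "fx", "fy", "cx", "cy" (pixels), "rvec" (rotation vector, rad) and "tvec" (3), from world to camera coordinates, as OpenCV has them. Camera axes: x right, y down, z forward; pixel columns grow to the right and rows downward; lengths in m; the calibration is good to about 2 mm. A picture is of the moment at which its call begins.
- job_done(): hands the job in; it is judged then, once.
The state is a dict: "time": time; "joint_pos": joint angles; "joint_vel": joint speeds; "joint_efforts": joint torques, N m; "tool_pos": TCP position; "tool_rot": TCP orientation; "contact_force": force on the tool from outside, world axes, zero at the start; "ft_torque": the same for the moment, N m; "gripper_width": opening from 0.0 (shut) to 1.0 (fully open); "grasp_force": force on a finger pad.
Only numpy, scipy, OpenCV 4.12 (cv2) and the standard library are available. Lean on these libraries where they do the work, as an engineer would, in place of code of your own. Each camera call takes 0.05 s, during which the arm holds its last target. There are 200 camera calls.

### The job

Take the soldering pan by its handle and slide it off the low board, over the step and onto the raised hearth: tip its front edge just enough to rest on the hearth while its rear edge is still on the board, then slide it in, always resting on board or hearth and never carried. Push it gently home into the far left corner, square against both the back brick and the left side brick and flat on the hearth, and let go. Do not bump the step, press hard on the soft bricks, tip the pan steeply or upset the brass tube and loose cap set up in it, and leave everything else alone.

Things in the scene. Friction and masses are not known exactly. Their poses are not given: they have to be found in the camera images.
- board: Pale heat-proof soldering board, 200 (x) by 300 (y) by 12 mm thick, fixed on the bench in front of the hearth. Origin: centre of its underside, on the bench; x points away from the robot, towards the hearth; its top is 12 mm above the origin.
- hearth: Pale raised hearth slab, 225 (x) by 300 (y) mm, fixed, 5 to 9 mm beyond the board's far edge, turned up to 0.03 rad from the board, open above and towards the board. Origin: middle of its top front edge (the lip of the step); x into the hearth, y left, z up. Its top is 3 to 6 mm above the board's, different each time: feel for it.
- right_face (a point): Right-hand white brick of the hearth, 110 (x) by 57 (y) by 51 mm high, fixed: middle of the bottom edge of its inner face, 90 mm right of the lip's middle, spanning 30 to 140 mm behind the lip.
- corner (a point): Rough place of the far left inner corner, on the hearth's top: x = 150, y = 76 mm from the lip's middle, in the hearth's axes. The real corner is made by two fixed white bricks, soft, 51 mm high, laid square to the hearth by hand, with no measured pose: the back brick's face is 140 to 160 mm behind the lip (230 mm wide), the left side brick's inner face 66 to 86 mm left (30 to 140 mm behind the lip). Find them by touch or by eye.
- pan: Flat-bottomed square-edged sheet-steel soldering pan, 110 (x) by 100 (y) mm, rim 10 mm high, floor 3 mm thick, 0.29 to 0.45 kg; loose. Origin: centre of its underside; x points from the handle to the front edge, y to the left, z up. Near the rear edge (x = -57 mm) a strap rises to a straight wooden handle, 14 mm wide (y) by 18 mm high, x = -65 to -131 mm, centre line 36 mm above the underside.
- pan_grip (a point): Where to hold the pan: on the centre line of its handle, at x = -95, y = 0, z = 36 mm in the pan's frame.
- pan_nose (a point): Middle of the pan's bottom front edge: x = 55, y = 0, z = 0 mm in the pan's frame.
- pan_heel (a point): Middle of the pan's bottom rear edge: x = -55, y = 0, z = 0 mm in the pan's frame.
- pan_corner (a point): The pan's bottom front left corner: x = 55, y = 50, z = 0 mm in the pan's frame.
- tube: Brass tube 30 mm across and 40 mm high, 0.07 to 0.12 kg, standing loose on the pan's floor. Origin: centre of its foot.
- tube_top (a point): Centre of the tube's top, 40 mm above its foot.
- cap: Brass disc 35 mm across and 4 mm thick, 0.03 kg, lying loose and centred on top of the tube. Origin: centre of its underside.
- charcoal: Black charcoal block 85 by 45 by 30 mm, loose, on the left part of the board; leave alone. Origin: centre of its underside.
- third_hand: Third hand: black weighted round base 48 mm across with a thin steel arm, 61 mm high, loose, on the right part of the board; leave alone. Origin: centre of its underside.
- flux_bottle: White bottle with a green cap, 48 mm across, 105 mm high, loose, left of the hearth; leave alone.
- acid_bottle: White bottle with a white cap, 44 mm across, 140 mm high, loose, left of the hearth; leave alone.
- jar: Glass jar 72 mm across and 100 mm high full of brushes standing up to 190 mm, loose, right of the hearth; leave alone.
- hammer: Hammer 240 mm long lying loose at the right; leave alone.
- mandrel: Steel ring mandrel, a tapered rod on a wooden grip, 290 mm long, lying loose at the left; leave alone.
Things that resemble listed ones, but are neither listed nor needed, are in the scene too. Leave any blue look-alike of the pan alone.

How it is judged:
By the outcome, as a careful person would: the job done as asked, in the order asked, and still so for the second after the job is handed in, with the robot touching nothing.
It also fails if it takes over 72 s, if anything falls off the work surface, if the arm or the gripper's body presses on something with over 40 N, if the wrist force passes 120 N, or if a joint passes its speed limit or range.

## Working session

There is one attempt and no reset: what is moved stays moved. The work goes in short steps, Python scripts to look and compute and a tool call to move; the robot and the scene stay as the last step left them, time stands still between calls to the robot, and variables do not carry over. Pictures are saved under pics/ and viewed, at most 12 in all, crops included, and the job is handed in when it is done.

Besides the shell and the picture viewer there is one more tool, called as name(argument=value, ...), one argument or row to a line, values as JSON. send_rows: Moves the arm, as the interface text tells. Its arguments: {"type":"object","properties":{"steps":{"type":"array","items":{"type":"object","properties":{"translation":{"type":"array","items":{"type":"number"}},"delta_rot":{"type":"array","items":{"type":"number"}},"jaw":{"type":"number"}}}}},"required":["steps"]}

```bash
mkdir -p pics; ls; cat > h.py <<'E'
from plant import *
import numpy as np, cv2
from scipy.spatial.transform import Rotation as R
def cloud(f):
    z=f["range_z"]; v,u=np.mgrid[:480,:640]
    P=np.stack([(u-f["cx"])/f["fx"]*z,(v-f["cy"])/f["fy"]*z,z],-1)
    Rm=cv2.Rodrigues(np.array(f["rvec"],float))[0]
    W=(P-np.array(f["tvec"]).ravel())@Rm
    W[z==0]=np.nan
    return W
E
python3 - <<'E'
from h import *
for n in("scene","top"):
    f=grab_frame(n); cv2.imwrite(f"pics/{n}0.png",f["pixels"]); np.savez(f"{n}0.npz",W=cloud(f),p=f["pixels"])
    print(n,f["fx"],f["tvec"],f["rvec"])
print(state())
E
```

```text
pics
scene 483.0561569471099 [-0.12681591 -0.3360944   1.45606269] [ 2.01557536  1.54964539 -0.54101248]
top 537.7035913385475 [0.02105678 0.52117962 1.10788004] [ 2.13592884 -2.12671108  0.14149773]
{'time': 0.1, 'joint_pos': array([-1.22601462e+00,  5.33121759e-02,  1.61414511e+00, -2.10783594e-05,
        1.47597354e+00, -1.18999284e-01]), 'joint_vel': array([-0.000105  , -0.00033275, -0.00183689, -0.00144352, -0.00217515,
       -0.00049506]), 'joint_efforts': array([-3.72502745e-04, -3.94902992e+01, -3.71364141e+01, -1.16494130e-04,
        3.92574730e-03, -4.86295676e-06]), 'tool_pos': array([ 0.27939964, -0.55848293,  0.24417961]), 'tool_rot': array([-9.12055176e-04,  9.73233023e-01,  2.29818709e-01, -1.13960775e-04]), 'contact_force': array([0.5801991 , 0.33952745, 0.30693607]), 'ft_torque': array([ 0.01503646,  0.00393274, -0.00735931]), 'grasp_force': 0.0, 'gripper_width': 1.0018922881420778}
```

View pics/top0.png

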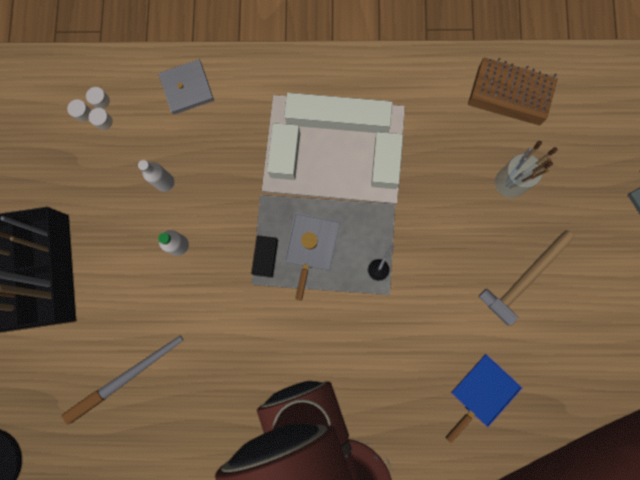

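View pics/scene0.png

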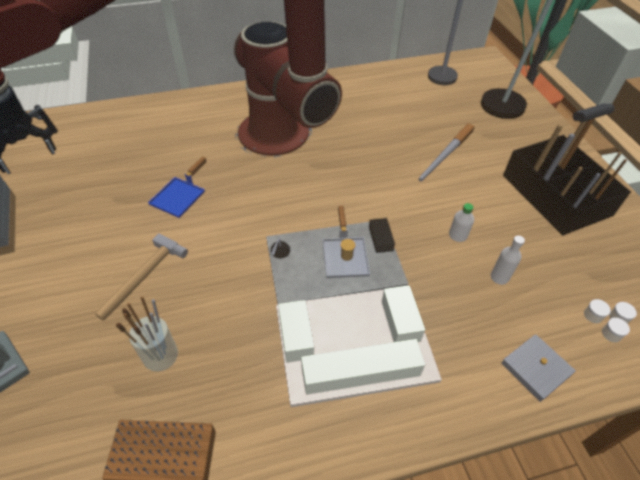

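Top view: pan centred near px (312,242) with its handle ending at (300,298). The hearth spans about (265–405, 97–200), with the back brick at (338,112), the left brick at (284,150) and the right brick at (387,160). The scene view shows the same layout, with the blue decoy far away. Next I measure.

```bash
cat > m.py <<'E'
from h import *
d=np.load("top0.npz");W=d["W"];p=d["p"].astype(int)
def reg(m,u0,u1,v0,v1):
    k=np.zeros(m.shape,bool);k[v0:v1,u0:u1]=1;return m&k
def rect(m,name):
    n,l,s,c=cv2.connectedComponentsWithStats(m.astype(np.uint8)); i=1+np.argmax(s[1:,4]); k=l==i
    P=W[k]; r=cv2.minAreaRect((P[:,:2]*1000).astype(np.float32))
    print(name,k.sum(),"c",np.round(r[0],1),"size",np.round(r[1],1),"ang",round(r[2],2),"z",np.round(np.nanpercentile(P[:,2]*1000,[5,50,95]),1)); print(np.round(cv2.boxPoints(r),1).tolist())
z=W[...,2]*1000
for u,v in[(345,225),(270,210),(330,170),(338,112),(284,150),(325,245),(303,285),(309,240),(230,300),(450,150),(340,190),(345,205),(378,270)]:
    print(u,v,p[v,u],np.round(W[v,u]*1000,1))
br=z>50
rect(reg(br,280,395,93,132),"back");rect(reg(br,262,300,122,182),"left");rect(reg(br,370,402,130,190),"right")
rect(reg((z>8)&(z<48),250,410,95,295),"hearth/board")
hsv=cv2.cvtColor(d["p"],cv2.COLOR_BGR2HSV)
for u,v in[(345,225),(325,245),(303,285),(309,240),(330,180)]:print(hsv[v,u])
rect(reg((hsv[...,1]>100)&(z>35),290,320,262,302),"handle")
rect(reg((hsv[...,1]>100)&(z>40),295,325,230,252),"cap")
E
python3 m.py
```

```text
345 225 [102 105 107] [557.   -7.2  13.4]
270 210 [101 102 103] [591.2 159.1   9.6]
330 170 [151 159 168] [680.3  26.3  18. ]
338 112 [163 175 174] [795.    8.6  69. ]
284 150 [164 175 173] [709.7 123.9  69.2]
325 245 [119 114 113] [512.1  36.2  16.9]
303 285 [ 41  71 103] [422.   79.8  59.4]
309 240 [ 52 104 135] [516.3  68.5  60.4]
230 300 [ 81 113 141] [392.5 242.6   3.3]
450 150 [ 71 100 126] [ 731.9 -244.     0.9]
340 190 [151 159 169] [635.3   4.   15.5]
345 205 [103 107 107] [601.   -7.1  17.4]
378 270 [43 42 42] [456.5 -77.6  31.6]
back 2948 c [801.5   9.6] size [230.3  60.1] ang 84.88 z [58.7 68.5 72.2]
[[761.2999877929688, -102.4000015258789], [821.2000122070312, -107.69999694824219], [841.7000122070312, 121.5999984741211], [781.7999877929688, 127.0]]
left 1396 c [713.5 127.4] size [ 57.6 111.4] ang 84.77 z [61.7 68.6 72.2]
[[655.4000244140625, 103.80000305175781], [766.4000244140625, 93.69999694824219], [771.5999755859375, 151.0], [660.7000122070312, 161.1999969482422]]
right 1385 c [693.1 -96.2] size [ 57.1 111.8] ang 84.7 z [64.1 68.6 72.2]
[[634.7999877929688, -119.5], [746.0999755859375, -129.8000030517578], [751.4000244140625, -73.0], [640.0999755859375, -62.599998474121094]]
hearth/board 19524 c [628.8  29.7] size [303.2 434.2] ang 84.81 z [10.9 16.1 40.2]
[[398.79998779296875, -101.69999694824219], [831.2999877929688, -141.0], [858.7000122070312, 161.0], [426.29998779296875, 200.3000030517578]]
[ 18  12 107]
[115  13 119]
[ 15 154 103]
[ 19 157 135]
[ 12  26 168]
handle 218 c [428.2  83.5] size [14.  74.4] ang 79.25 z [51.3 57.5 61.8]
[[390.29998779296875, 83.5999984741211], [463.3999938964844, 69.69999694824219], [466.0, 83.4000015258789], [392.8999938964844, 97.30000305175781]]
cap 198 c [516.4  68.6] size [33.6 30.1] ang 44.99 z [56.4 60.6 64.3]
[[493.8999938964844, 67.30000305175781], [515.2000122070312, 46.0], [538.9000244140625, 69.80000305175781], [517.5999755859375, 91.0999984741211]]
```

```bash
cat >> h.py <<'E'
import json,os
Y=-0.0908; EX=np.array([np.cos(Y),np.sin(Y)]);EY=np.array([-EX[1],EX[0]])
C="cmd.json"
def cmd():
    if not os.path.exists(C): return np.array([.28,-.559,.245]),R.from_quat([.973233,.229819,0,0])
    j=json.load(open(C)); return np.array(j[0]),R.from_quat(j[1])
def sent(t,r):   # log the last row sent: cm, rotvec
    p,q=cmd(); p=p+q.apply(np.array(t)/100); q=q*R.from_rotvec(r); json.dump([p.tolist(),q.as_quat().tolist()],open(C,"w"))
def tool(yaw,pitch=0): # tool x=pan x, z down
    return R.from_euler("z",yaw)*R.from_euler("y",-pitch)*R.from_euler("x",np.pi)
def delta(P,Q):
    p,q=cmd(); return np.round(q.inv().apply(np.array(P)-p)*100,2).tolist(), np.round((q.inv()*Q).as_rotvec(),4).tolist()
def panpose(s,t,zheel,pitch,yaw,g=(-.095,0,.031)):
    # heel middle at hearth-axes coords s,t (m, world-projected on EX,EY); returns tcp pose
    b=R.from_euler("z",yaw)*R.from_euler("y",-pitch)
    h=np.r_[s*EX+t*EY,zheel]
    return h+b.apply(np.array(g)-[-.055,0,0]), tool(yaw,pitch)
def show(): 
    s=state(); p,q=cmd()
    print("t",round(s["time"],2),"pos",np.round(s["tool_pos"]*1000,1),"cmd",np.round(p*1000,1),"F",np.round(s["contact_force"],1),"M",np.round(s["ft_torque"],2),"w",round(s["gripper_width"],3),"g",round(s["grasp_force"],1))
E
cat > a.py <<'E'
from m import *
hsv=hsv.astype(int)
m=(hsv[...,0]>100)&(hsv[...,0]<135)&(z<35)
m=cv2.morphologyEx(m.astype(np.uint8),cv2.MORPH_CLOSE,np.ones((9,9)))>0
rect(reg(m,283,345,212,272),"pan")
rect(reg((p.sum(2)<150)&(z>20),250,282,232,280),"charcoal")
p0,q0=cmd(); print(q0.as_matrix().round(3).tolist())
for zz in(.16,.043): print(delta([.4311,.0829,zz],tool(-.188)))
E
python3 a.py | tail -7
```

```text
pan 2066 c [518.5  61.6] size [ 97.3 111.5] ang 75.85 z [12.9 16.9 24.1]
[[452.6000061035156, 28.100000381469727], [560.7000122070312, 0.800000011920929], [584.4000244140625, 95.19999694824219], [476.29998779296875, 122.4000015258789]]
charcoal 829 c [484.7 165.2] size [43.6 83.7] ang 83.26 z [37.7 43.5 46.8]
[[440.6000061035156, 148.5], [523.7000122070312, 138.6999969482422], [528.7999877929688, 182.0], [445.70001220703125, 191.8000030517578]]
[[0.894, 0.447, 0.0], [0.447, -0.894, 0.0], [0.0, 0.0, -1.0]]
([42.23, -50.65, 8.5], [-0.0, -0.0, 0.6518])
([42.23, -50.65, 20.2], [-0.0, -0.0, 0.6518])
```

```bash
python3 - <<'E'
from h import *
for zz in(.2,.043): print(delta([.430,.0835,zz],tool(-.232)))
E
```

```text
([42.16, -50.75, 4.5], [-0.0, -0.0, 0.6958])
([42.16, -50.75, 20.2], [-0.0, -0.0, 0.6958])
```

send_rows(
  steps=[
    {"translation": [5,-6,0.5],"delta_rot": [0,0,0.08],"jaw": 5},
    {"translation": [9,-10,1],"delta_rot": [0,0,0.15],"jaw": 5},
    {"translation": [12,-14,1.5],"delta_rot": [0,0,0.22],"jaw": 5},
    {"translation": [15,-18,2],"delta_rot": [0,0,0.29],"jaw": 5},
    {"translation": [18,-22,2.5],"delta_rot": [0,0,0.36],"jaw": 5},
    {"translation": [21,-26,3],"delta_rot": [0,0,0.43],"jaw": 5},
    {"translation": [24,-30,3.5],"delta_rot": [0,0,0.5],"jaw": 5},
    {"translation": [28,-34,4],"delta_rot": [0,0,0.57],"jaw": 5},
  ],
)

```text
time: 0.9
tool_pos: [0.3662, -0.1686, 0.2086]
tool_rot: [-0.0, 0.998, -0.055, 0.0]
contact_force: [0.8, 0.1, 0.3]
gripper_width: 0.583
grasp_force: 0.0
```

```bash
python3 - <<'E'
from h import *
sent([28,-34,4],[0,0,.57]); show()
print(state()["tool_rot"], cmd()[1].as_quat())
print(delta([.430,.0835,.16],tool(-.232)))
E
```

```text
t 0.9 pos [ 366.2 -168.6  208.6] cmd [ 378.3 -129.7  205. ] F [0.8 0.1 0.3] M [-0.02 -0.02 -0.02] w 0.583 g 0.0
[-4.81989448e-05  9.98482730e-01 -5.50657221e-02  3.90490793e-05] [ 0.99859009 -0.05308325  0.          0.        ]
([2.88, -21.74, 4.5], [-0.0, -0.0, 0.1258])
```

send_rows(
  steps=[
    {"translation": [0.7,-5,1],"delta_rot": [0,0,0.04],"jaw": 4},
    {"translation": [1.4,-9.5,2],"delta_rot": [0,0,0.08],"jaw": 4},
    {"translation": [2,-14,3],"delta_rot": [0,0,0.11],"jaw": 4},
    {"translation": [2.5,-18.5,4],"delta_rot": [0,0,0.126],"jaw": 4},
    {"translation": [2.88,-21.74,4.5],"delta_rot": [0,0,0.126],"jaw": 4},
    {"translation": [2.88,-21.74,4.5],"delta_rot": [0,0,0.126],"jaw": 4},
    {"translation": [2.88,-21.74,4.5],"delta_rot": [0,0,0.126],"jaw": 4},
    {"translation": [2.88,-21.74,4.5],"delta_rot": [0,0,0.126],"jaw": 4},
  ],
)

```text
time: 1.7
tool_pos: [0.4183, 0.0419, 0.1643]
tool_rot: [0.0, 0.993, -0.116, -0.0]
contact_force: [0.1, 0.8, -0.1]
gripper_width: 0.467
grasp_force: 0.0
```

```bash
python3 - <<'E'
from h import *
sent([2.88,-21.74,4.5],[0,0,.126]); show()
q=R.from_quat(np.roll(state()["tool_rot"],-1)); print((cmd()[1].inv()*q).as_rotvec())
E
```

```text
t 1.7 pos [418.3  41.9 164.3] cmd [430.   83.5 160. ] F [ 0.1  0.8 -0.1] M [-0.01  0.02  0.01] w 0.467 g 0.0
[-3.39733364e-04  1.91767462e-05  8.83251108e-04]
```

```bash
python3 - <<'E'
from h import *
s=state(); p=s["tool_pos"]+[0,0,.0006]
json.dump([p.tolist(),R.from_quat(np.roll(s["tool_rot"],-1)).as_quat().tolist()],open(C,"w"))
for z in (.16,.08,.043): print(delta([.430,.0835,z],tool(-.232)))
E
```

```text
([0.18, -4.32, 0.48], [0.0003, -0.0, -0.0011])
([0.18, -4.32, 8.48], [0.0003, -0.0, -0.0011])
([0.18, -4.32, 12.18], [0.0003, -0.0, -0.0011])
```

send_rows(
  steps=[
    {"translation": [0.18,-4.32,0.48],"delta_rot": [0,0,0],"jaw": 4},
    {"translation": [0.18,-4.32,3],"delta_rot": [0,0,0],"jaw": 4},
    {"translation": [0.18,-4.32,6],"delta_rot": [0,0,0],"jaw": 4},
    {"translation": [0.18,-4.32,8],"delta_rot": [0,0,0],"jaw": 4},
    {"translation": [0.18,-4.32,9.5],"delta_rot": [0,0,0],"jaw": 4},
    {"translation": [0.18,-4.32,11],"delta_rot": [0,0,0],"jaw": 4},
    {"translation": [0.18,-4.32,12.1],"delta_rot": [0,0,0],"jaw": 4},
    {"translation": [0.18,-4.32,12.1],"delta_rot": [0,0,0],"jaw": 4},
  ],
)

```text
time: 2.5
tool_pos: [0.429, 0.0832, 0.0419]
tool_rot: [0.0, 0.993, -0.117, -0.002]
contact_force: [-0.3, 0.3, -0.4]
gripper_width: 0.466
grasp_force: 0.0
```

```bash
python3 - <<'E'
from h import *
sent([.18,-4.32,12.1],[0,0,0]); show()
for n in("top","scene"):
    f=grab_frame(n); Rm=cv2.Rodrigues(f["rvec"])[0]
    c,_=cv2.projectPoints(np.array([[.47,.08,.03]]),f["rvec"],f["tvec"],np.array([[f["fx"],0,f["cx"]],[0,f["fy"],f["cy"]],[0,0,1]]),None)
    u,v=c.ravel().astype(int); k=f["pixels"][max(v-50,0):v+50,u-66:u+67]
    cv2.imwrite(f"pics/g_{n}.png",cv2.resize(k,None,fx=4,fy=4))
a=cv2.imread("pics/g_scene.png");b=cv2.imread("pics/g_top.png")
cv2.imwrite("pics/g.png",cv2.resize(np.hstack([a,b]),(800,300)))
E
```

```text
t 2.5 pos [429.   83.2  41.9] cmd [430.   83.5  43.8] F [-0.3  0.3 -0.4] M [ 0.03  0.01 -0.01] w 0.466 g 0.0
```

View pics/g.png

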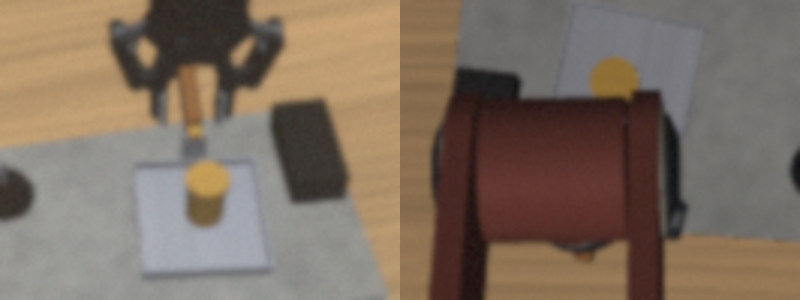

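The handle sits at (190,95) in the left crop, centred between the fingertips at (160,105) and (225,105). The cap is in place at (208,180). I'll close on it.

send_rows(
  steps=[
    {"translation": [0,0,0],"delta_rot": [0,0,0],"jaw": 2.5},
    {"translation": [0,0,0],"delta_rot": [0,0,0],"jaw": 2},
    {"translation": [0,0,0],"delta_rot": [0,0,0],"jaw": 1.7},
    {"translation": [0,0,0],"delta_rot": [0,0,0],"jaw": 1.5},
    {"translation": [0,0,0],"delta_rot": [0,0,0],"jaw": 1.2},
    {"translation": [0,0,0],"delta_rot": [0,0,0],"jaw": 0.5},
    {"translation": [0,0,0],"delta_rot": [0,0,0],"jaw": 0.5},
    {"translation": [0,0,0],"delta_rot": [0,0,0],"jaw": 0.5},
  ],
)

```text
time: 3.4
tool_pos: [0.4306, 0.0844, 0.0439]
tool_rot: [-0.0, 0.993, -0.116, 0.0]
contact_force: [-0.7, 1.2, 5.3]
gripper_width: 0.15
grasp_force: 59.3
```

```bash
python3 - <<'E'
from h import *
show(); s=state();p=s["tool_pos"];print(R.from_quat(np.roll(s["tool_rot"],-1)).as_matrix().round(4).tolist(), p[:2]@EX,p[:2]@EY)
E
```

```text
t 3.4 pos [430.6  84.4  43.9] cmd [430.   83.5  43.8] F [-0.7  1.2  5.3] M [0.01 0.11 0.05] w 0.15 g 59.3
[[0.9732, -0.2302, 0.001], [-0.2302, -0.9732, 0.0003], [0.0009, -0.0006, -1.0]] 0.4211804259732181 0.12305610271527982
```

```bash
cat >> h.py <<'E'
def rows(wps,n=8):  # wps: list of (s,t,zheel,pitch,yaw) endpoints from current; prints rows
    w=np.array(wps); x=np.linspace(0,len(w)-1,n+1)[1:]
    for i in x: 
        a=[np.interp(i,range(len(w)),w[:,k]) for k in range(5)]
        d=delta(*panpose(*a)); print(d[0],np.round(d[1],3).tolist())
E
python3 - <<'E'
from h import *
d=np.load("top0.npz");W=d["W"]*1000
S=W[...,:2]@EX;T=W[...,:2]@EY;z=W[...,2]
b=(S>560)&(S<600)&(T>-20)&(T<40)&(z<40); h=(S>622)&(S<660)&(T>10)&(T<150)&(z<40)
b2=(S>585)&(S<600)&(T>0)&(T<150)&(z<40)
for m in(b,b2,h):print(m.sum(),np.mean(z[m]),np.std(z[m])/m.sum()**.5)
A=(.4608,.1174,.0128,0,-.232)
print(delta(*panpose(*A)))
rows([A,(.488,.105,.0128,0,-.0908)])
E
```

```text
491 13.649725195945178 0.09796236755317202
451 13.729098141088349 0.10586079891777851
1057 17.736364611803143 0.07191804048329048
([0.04, -0.1, 0.0], [0.0003, -0.0, -0.0011])
[0.4, 0.08, 0.0] [0.0, -0.0, -0.019]
[0.76, 0.25, 0.0] [0.0, -0.0, -0.036]
[1.12, 0.43, 0.0] [0.0, -0.0, -0.054]
[1.48, 0.61, 0.0] [0.0, -0.0, -0.072]
[1.85, 0.78, 0.0] [0.0, -0.0, -0.089]
[2.21, 0.96, 0.0] [0.0, -0.0, -0.107]
[2.58, 1.13, 0.0] [0.0, 0.0, -0.125]
[2.95, 1.31, 0.0] [0.0, 0.0, -0.142]
```

send_rows(
  steps=[
    {"translation": [0.2,0.04,0],"delta_rot": [0,0,-0.01],"jaw": 0.5},
    {"translation": [0.6,0.2,0],"delta_rot": [0,0,-0.03],"jaw": 0.5},
    {"translation": [1.12,0.43,0],"delta_rot": [0,0,-0.054],"jaw": 0.5},
    {"translation": [1.66,0.69,0],"delta_rot": [0,0,-0.08],"jaw": 0.5},
    {"translation": [2.21,0.96,0],"delta_rot": [0,0,-0.107],"jaw": 0.5},
    {"translation": [2.7,1.18,0],"delta_rot": [0,0,-0.13],"jaw": 0.5},
    {"translation": [2.95,1.31,0],"delta_rot": [0,0,-0.142],"jaw": 0.5},
    {"translation": [2.95,1.31,0],"delta_rot": [0,0,-0.142],"jaw": 0.5},
  ],
)

```text
time: 4.2
tool_pos: [0.4553, 0.065, 0.0439]
tool_rot: [-0.0, 0.999, -0.045, -0.001]
contact_force: [-5.9, 1.3, 10.2]
gripper_width: 0.15
grasp_force: 60.2
```

```bash
cat > look.py <<'E'
from h import *
import sys
def look(tag,view=False):
    f=grab_frame("scene");W=cloud(f)*1000;p=f["pixels"];hsv=cv2.cvtColor(p,cv2.COLOR_BGR2HSV).astype(int)
    np.savez(f"{tag}.npz",W=W,p=p)
    cv2.imwrite(f"pics/{tag}.png",p[190:410,240:460])
    m=(hsv[...,0]>100)&(hsv[...,0]<135)&(W[...,2]<40)&(W[...,0]>400)&(W[...,0]<800)&(abs(W[...,1]-50)<130)
    m=cv2.morphologyEx(m.astype(np.uint8),cv2.MORPH_OPEN,np.ones((3,3)))
    n,l,s,c=cv2.connectedComponentsWithStats(m); k=l==1+np.argmax(s[1:,4]); P=W[k]
    S=P[:,:2]@EX;T=P[:,:2]@EY
    r=cv2.minAreaRect(np.c_[S,T].astype(np.float32)); print("pan n",k.sum(),"c",np.round(r[0],1),"sz",np.round(r[1],1),"ang",round(r[2],2))
    a=np.linalg.lstsq(np.c_[S-S.mean(),T-T.mean(),np.ones(len(S))],P[:,2],rcond=None)[0]
    print("slope s,t",np.round(a,4), "mean S,T",S.mean().round(1),T.mean().round(1))
    c=(hsv[...,1]>110)&(W[...,2]>45)&(abs(W[...,0]-P[:,0].mean())<40)&(abs(W[...,1]-P[:,1].mean())<40)
    Q=W[c]; print("cap n",c.sum(), np.round([np.median(Q[:,:2]@EX),np.median(Q[:,:2]@EY),np.median(Q[:,2])],1))
if __name__=="__main__": show();look(sys.argv[1])
E
python3 - <<'E'
from look import *
sent([2.95,1.31,0],[0,0,-.142]); show(); look("s1")
rows([(.488,.105,.0128,0,-.0908),(.488,.105,.0128,.06,-.0908)])
E
```

```text
t 4.2 pos [455.3  65.   43.9] cmd [455.7  63.9  43.8] F [-5.9  1.3 10.2] M [0.25 0.77 0.18] w 0.15 g 60.2
pan n 1425 c [535.4 108.3] sz [125.  103.8] ang 0.98
slope s,t [-1.30000e-03  1.60000e-03  1.47302e+01] mean S,T 545.4 105.8
cap n 139 [540.1 109.3  56.9]
[-0.03, -0.0, 0.03] [0.0, 0.008, -0.0]
[-0.05, -0.0, 0.06] [0.0, 0.015, -0.0]
[-0.07, -0.0, 0.09] [0.0, 0.022, -0.0]
[-0.1, -0.0, 0.13] [0.0, 0.03, -0.0]
[-0.12, -0.0, 0.16] [0.0, 0.038, -0.0]
[-0.14, -0.0, 0.19] [0.0, 0.045, -0.0]
[-0.16, -0.0, 0.22] [0.0, 0.052, -0.0]
[-0.18, -0.0, 0.25] [0.0, 0.06, -0.0]
```

View pics/s1.png

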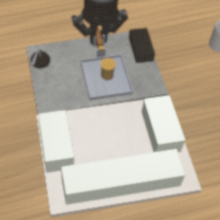

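send_rows(
  steps=[
    {"translation": [-0.03,0,0],"delta_rot": [0,0.008,0],"jaw": 0.5},
    {"translation": [-0.05,0,0.03],"delta_rot": [0,0.015,0],"jaw": 0.5},
    {"translation": [-0.07,0,0.06],"delta_rot": [0,0.022,0],"jaw": 0.5},
    {"translation": [-0.1,0,0.1],"delta_rot": [0,0.03,0],"jaw": 0.5},
    {"translation": [-0.12,0,0.13],"delta_rot": [0,0.038,0],"jaw": 0.5},
    {"translation": [-0.14,0,0.16],"delta_rot": [0,0.045,0],"jaw": 0.5},
    {"translation": [-0.18,0,0.22],"delta_rot": [0,0.06,0],"jaw": 0.5},
    {"translation": [-0.18,0,0.22],"delta_rot": [0,0.06,0],"jaw": 0.5},
  ],
)

```text
time: 5.05
tool_pos: [0.4537, 0.0652, 0.0417]
tool_rot: [0.001, 0.999, -0.045, 0.03]
contact_force: [-3.1, 1.7, 8.7]
gripper_width: 0.154
grasp_force: 60.0
```

```bash
python3 - <<'E'
from look import *
sent([-.18,0,.22],[0,.06,0]); show(); look("s2")
E
```

```text
t 5.05 pos [453.7  65.2  41.7] cmd [453.9  64.1  41.6] F [-3.1  1.7  8.7] M [0.2  0.62 0.07] w 0.154 g 60.0
pan n 1347 c [535.7 109.1] sz [121.5 106.2] ang 1.01
slope s,t [5.17000e-02 1.00000e-03 1.80778e+01] mean S,T 545.3 105.8
cap n 143 [539.2 107.8  59.8]
```

```bash
python3 - <<'E'
from h import *
rows([(.488,.105,.0130,.06,-.0908),(.515,.105,.0130,.06,-.0908)],6)
E
```

```text
[0.45, -0.0, 0.04] [0.0, 0.0, -0.0]
[0.89, -0.0, 0.06] [0.0, 0.0, -0.0]
[1.34, -0.0, 0.09] [0.0, 0.0, -0.0]
[1.79, -0.0, 0.12] [0.0, 0.0, -0.0]
[2.24, -0.0, 0.14] [0.0, 0.0, -0.0]
[2.69, -0.0, 0.17] [0.0, 0.0, -0.0]
```

send_rows(
  steps=[
    {"translation": [0.2,0,0.02],"delta_rot": [0,0,0],"jaw": 0.5},
    {"translation": [0.5,0,0.03],"delta_rot": [0,0,0],"jaw": 0.5},
    {"translation": [0.89,0,0.06],"delta_rot": [0,0,0],"jaw": 0.5},
    {"translation": [1.34,0,0.09],"delta_rot": [0,0,0],"jaw": 0.5},
    {"translation": [1.79,0,0.12],"delta_rot": [0,0,0],"jaw": 0.5},
    {"translation": [2.24,0,0.14],"delta_rot": [0,0,0],"jaw": 0.5},
    {"translation": [2.6,0,0.16],"delta_rot": [0,0,0],"jaw": 0.5},
    {"translation": [2.7,0,0.17],"delta_rot": [0,0,0],"jaw": 0.5},
  ],
)

```text
time: 5.9
tool_pos: [0.48, 0.0627, 0.0417]
tool_rot: [0.001, 0.999, -0.045, 0.028]
contact_force: [-10.6, 1.6, 16.8]
gripper_width: 0.154
grasp_force: 60.9
```

```bash
python3 - <<'E'
from look import *
sent([2.7,0,.17],[0,0,0]); show(); look("s3")
i=cv2.imread("pics/s3.png"); cv2.imwrite("pics/s3b.png",cv2.resize(i[40:130,60:180],None,fx=5,fy=5,interpolation=cv2.INTER_CUBIC))
E
```

```text
t 5.9 pos [480.   62.7  41.7] cmd [480.9  61.6  41.6] F [-10.6   1.6  16.8] M [ 0.12  1.56 -0.01] w 0.154 g 60.9
pan n 1407 c [563.1 108.7] sz [121.6 105.7] ang 1.33
slope s,t [5.1700e-02 2.9000e-03 1.8025e+01] mean S,T 571.1 105.1
cap n 146 [563.8 107.7  59.7]
```

View pics/s3b.png

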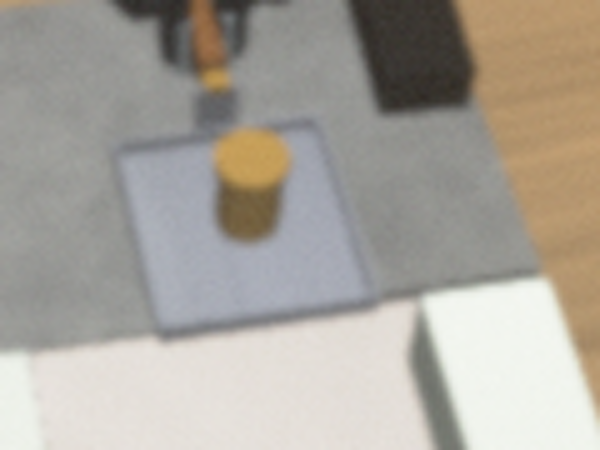

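```bash
cat > edge.py <<'E'
from h import *
import sys
for tag in sys.argv[1:]:
    d=np.load(tag+".npz");W=d["W"];p=d["p"];hsv=cv2.cvtColor(p,cv2.COLOR_BGR2HSV).astype(int);g=p.sum(2)/3
    # lip on the ray: bright transition, z snapped to plane 12 / 16 using T bands
    S=W[...,:2]@EX;T=W[...,:2]@EY;z=W[...,2]
    for lo,hi in((5,35),(35,50),(60,150),(160,168)):
        out=[]
        for s in np.arange(590,640,2):
            m=(T>lo)&(T<hi)&(abs(S-s)<2)&(z<30); out.append(g[m].mean() if m.any() else np.nan)
        print(tag,lo,np.round(out).tolist())
E
python3 edge.py s1 s3
```

```text
s1 5 [149.0, 150.0, 152.0, 152.0, 153.0, 153.0, 154.0, 154.0, 154.0, 155.0, 159.0, 161.0, 172.0, 198.0, 205.0, 213.0, 222.0, 223.0, 224.0, 223.0, 223.0, 224.0, 224.0, 223.0, 223.0]
s1 35 [152.0, 151.0, 151.0, 152.0, 152.0, 152.0, 153.0, 153.0, 152.0, 154.0, 156.0, 156.0, 186.0, 197.0, 202.0, 212.0, 221.0, 222.0, 223.0, 223.0, 223.0, 223.0, 223.0, 223.0, 223.0]
s1 60 [164.0, 141.0, 135.0, 135.0, 145.0, 154.0, 155.0, 155.0, 152.0, 150.0, 149.0, 149.0, 181.0, 190.0, 201.0, 211.0, 218.0, 220.0, 221.0, 221.0, 221.0, 221.0, 221.0, 221.0, 222.0]
s1 160 [145.0, 147.0, 149.0, 149.0, 150.0, 150.0, 149.0, 148.0, 135.0, 138.0, 144.0, nan, 179.0, 180.0, 195.0, 211.0, 217.0, 219.0, 219.0, 216.0, 217.0, 216.0, 214.0, 215.0, 209.0]
s3 5 [149.0, 151.0, 152.0, 153.0, 154.0, 154.0, 154.0, 154.0, 155.0, 156.0, 159.0, 162.0, 169.0, 198.0, 205.0, 217.0, 222.0, 223.0, 223.0, 224.0, 224.0, 224.0, 224.0, 224.0, 224.0]
s3 35 [152.0, 152.0, 151.0, 152.0, 152.0, 152.0, 154.0, 154.0, 153.0, 153.0, 154.0, 160.0, 167.0, 198.0, 206.0, 218.0, 222.0, 223.0, 223.0, 224.0, 224.0, 223.0, 223.0, 224.0, 224.0]
s3 60 [174.0, 174.0, 174.0, 174.0, 175.0, 174.0, 174.0, 174.0, 174.0, 174.0, 173.0, 171.0, 170.0, 161.0, 152.0, 153.0, 165.0, 202.0, 219.0, 221.0, 221.0, 222.0, 222.0, 222.0, 222.0]
s3 160 [146.0, 150.0, 150.0, 149.0, 150.0, 151.0, 151.0, 150.0, 139.0, 137.0, 139.0, 144.0, 165.0, 184.0, 194.0, 203.0, 219.0, 220.0, 220.0, 219.0, 219.0, 218.0, 217.0, 214.0, 201.0]
```

```bash
python3 - <<'E'
from h import *
rows([(.515,.105,.0130,.06,-.0908),(.515,.105,.0132,.04,-.0908)],4)
E
```

```text
[0.01, -0.0, -0.02] [0.0, -0.005, -0.0]
[0.02, -0.0, -0.05] [0.0, -0.01, -0.0]
[0.04, -0.0, -0.07] [0.0, -0.015, -0.0]
[0.06, -0.0, -0.1] [0.0, -0.02, -0.0]
```

send_rows(
  steps=[
    {"translation": [0.0,0,0],"delta_rot": [0,0,0],"jaw": 0.5},
    {"translation": [0.01,0,-0.02],"delta_rot": [0,-0.003,0],"jaw": 0.5},
    {"translation": [0.01,0,-0.03],"delta_rot": [0,-0.006,0],"jaw": 0.5},
    {"translation": [0.02,0,-0.05],"delta_rot": [0,-0.009,0],"jaw": 0.5},
    {"translation": [0.02,0,-0.06],"delta_rot": [0,-0.012,0],"jaw": 0.5},
    {"translation": [0.04,0,-0.07],"delta_rot": [0,-0.015,0],"jaw": 0.5},
    {"translation": [0.05,0,-0.1],"delta_rot": [0,-0.02,0],"jaw": 0.5},
    {"translation": [0.05,0,-0.1],"delta_rot": [0,-0.02,0],"jaw": 0.5},
  ],
)

```text
time: 6.75
tool_pos: [0.4805, 0.0626, 0.0424]
tool_rot: [0.001, 0.999, -0.045, 0.018]
contact_force: [-6.3, 1.8, 10.2]
gripper_width: 0.154
grasp_force: 60.1
```

```bash
python3 - <<'E'
from look import *
sent([.05,0,-.1],[0,-.02,0]); show(); look("s4")
E
```

```text
t 6.75 pos [480.5  62.6  42.4] cmd [481.3  61.6  42.6] F [-6.3  1.8 10.2] M [0.11 0.87 0.05] w 0.154 g 60.1
pan n 1429 c [562.  108.7] sz [121.9 105.5] ang 1.03
slope s,t [3.40000e-02 9.00000e-04 1.70201e+01] mean S,T 570.7 105.0
cap n 145 [564.9 108.5  59.2]
```

send_rows(
  steps=[
    {"translation": [0.0,0,-0.01],"delta_rot": [0,-0.002,0],"jaw": 0.5},
    {"translation": [0.0,0,-0.02],"delta_rot": [0,-0.004,0],"jaw": 0.5},
    {"translation": [0.01,0,-0.03],"delta_rot": [0,-0.006,0],"jaw": 0.5},
    {"translation": [0.01,0,-0.04],"delta_rot": [0,-0.008,0],"jaw": 0.5},
    {"translation": [0.01,0,-0.05],"delta_rot": [0,-0.009,0],"jaw": 0.5},
    {"translation": [0.02,0,-0.06],"delta_rot": [0,-0.01,0],"jaw": 0.5},
    {"translation": [0.02,0,-0.06],"delta_rot": [0,-0.01,0],"jaw": 0.5},
    {"translation": [0.02,0,-0.06],"delta_rot": [0,-0.01,0],"jaw": 0.5},
  ],
)

```text
time: 7.6
tool_pos: [0.4805, 0.0626, 0.0424]
tool_rot: [0.001, 0.999, -0.045, 0.014]
contact_force: [-4.8, 0.5, 7.5]
gripper_width: 0.15
grasp_force: 59.6
```

```bash
python3 - <<'E'
from look import *
sent([.02,0,-.06],[0,-.01,0]); show(); look("s5")
q=R.from_quat(np.roll(state()["tool_rot"],-1)).as_matrix();print(q[2])
E
```

```text
t 7.6 pos [480.5  62.6  42.4] cmd [481.5  61.5  43.2] F [-4.8  0.5  7.5] M [ 0.11  0.44 -0.02] w 0.15 g 59.6
pan n 1424 c [563.8 108.3] sz [119.1 105.9] ang 0.62
slope s,t [ 3.87000e-02 -3.00000e-04  1.69182e+01] mean S,T 571.3 105.3
cap n 144 [565.  108.4  59.1]
[ 2.72819606e-02 -1.75841557e-04 -9.99627763e-01]
```

```bash
cat >> h.py <<'E'
def rel(A,wps):
    P,Q=panpose(*A)
    for w in wps:
        p,q=panpose(*w); print(np.round(Q.inv().apply(p-P)*100,2).tolist(),np.round((Q.inv()*q).as_rotvec(),3).tolist())
E
python3 - <<'E'
from h import *
h=3.9
f=lambda L,dz=0:(.615-L/1000,.105,.012+dz,h/L,Y)
rel(f(101),[f(L,.0002) for L in(99,95,90,85,80,76,74,74)])
print();rel(f(74),[f(L,.0) for L in(72,69,65,61,57,54,53,53)])
E
```

```text
[0.2, -0.0, -0.01] [0.0, 0.001, -0.0]
[0.59, -0.0, 0.01] [0.0, 0.002, -0.0]
[1.09, 0.0, 0.04] [0.0, 0.005, 0.0]
[1.58, -0.0, 0.07] [0.0, 0.007, -0.0]
[2.07, -0.0, 0.1] [0.0, 0.01, 0.0]
[2.46, -0.0, 0.13] [0.0, 0.013, 0.0]
[2.66, 0.0, 0.14] [0.0, 0.014, 0.0]
[2.66, 0.0, 0.14] [0.0, 0.014, 0.0]

[0.2, -0.0, 0.02] [0.0, 0.001, 0.0]
[0.49, -0.0, 0.04] [-0.0, 0.004, 0.0]
[0.88, -0.0, 0.08] [-0.0, 0.007, 0.0]
[1.26, -0.0, 0.11] [-0.0, 0.011, 0.0]
[1.65, -0.0, 0.15] [0.0, 0.016, 0.0]
[1.94, 0.0, 0.18] [0.0, 0.02, 0.0]
[2.03, -0.0, 0.19] [0.0, 0.021, -0.0]
[2.03, -0.0, 0.19] [0.0, 0.021, -0.0]
```

send_rows(
  steps=[
    {"translation": [0.2,0,-0.01],"delta_rot": [0,0.001,0],"jaw": 0.5},
    {"translation": [0.59,0,0.01],"delta_rot": [0,0.003,0],"jaw": 0.5},
    {"translation": [1.09,0,0.04],"delta_rot": [0,0.005,0],"jaw": 0.5},
    {"translation": [1.58,0,0.07],"delta_rot": [0,0.007,0],"jaw": 0.5},
    {"translation": [2.07,0,0.1],"delta_rot": [0,0.01,0],"jaw": 0.5},
    {"translation": [2.46,0,0.13],"delta_rot": [0,0.013,0],"jaw": 0.5},
    {"translation": [2.66,0,0.14],"delta_rot": [0,0.014,0],"jaw": 0.5},
    {"translation": [2.66,0,0.14],"delta_rot": [0,0.014,0],"jaw": 0.5},
  ],
)

```text
time: 8.45
tool_pos: [0.5073, 0.0601, 0.0419]
tool_rot: [0.001, 0.999, -0.045, 0.021]
contact_force: [-5.3, 1.2, 6.2]
gripper_width: 0.148
grasp_force: 59.6
```

```bash
python3 - <<'E'
from look import *
sent([2.66,0,.14],[0,.014,0]); show(); look("s6")
q=R.from_quat(np.roll(state()["tool_rot"],-1)).as_matrix();print(q[2])
E
```

```text
t 8.45 pos [507.3  60.1  41.9] cmd [508.   59.1  42.6] F [-5.3  1.2  6.2] M [ 0.05  0.34 -0.  ] w 0.148 g 59.6
pan n 1454 c [592.5 108.1] sz [116.1 105. ] ang 1.01
slope s,t [ 5.18000e-02 -1.30000e-03  1.76997e+01] mean S,T 598.1 104.5
cap n 155 [591.3 108.5  59.5]
[ 4.18209432e-02 -1.04037193e-05 -9.99125122e-01]
```

send_rows(
  steps=[
    {"translation": [0.2,0,0.01],"delta_rot": [0,0.001,0],"jaw": 0.5},
    {"translation": [0.49,0,0.03],"delta_rot": [0,0.004,0],"jaw": 0.5},
    {"translation": [0.88,0,0.07],"delta_rot": [0,0.007,0],"jaw": 0.5},
    {"translation": [1.26,0,0.1],"delta_rot": [0,0.011,0],"jaw": 0.5},
    {"translation": [1.65,0,0.14],"delta_rot": [0,0.016,0],"jaw": 0.5},
    {"translation": [1.94,0,0.17],"delta_rot": [0,0.02,0],"jaw": 0.5},
    {"translation": [2.03,0,0.18],"delta_rot": [0,0.021,0],"jaw": 0.5},
    {"translation": [2.03,0,0.18],"delta_rot": [0,0.021,0],"jaw": 0.5},
  ],
)

```text
time: 9.3
tool_pos: [0.5273, 0.0583, 0.0412]
tool_rot: [0.001, 0.999, -0.045, 0.031]
contact_force: [-8.0, 1.2, 9.4]
gripper_width: 0.152
grasp_force: 60.1
```

```bash
python3 - <<'E'
from look import *
sent([2.03,0,.18],[0,.021,0]); show(); look("s7")
q=R.from_quat(np.roll(state()["tool_rot"],-1)).as_matrix();print(q[2])
# level: rotate about lip, sliding 10 mm more
h=3.9
def g(L,a): # bottom touches lip at distance L from heel, pitch a
    return (.615-L/1000,.105,.012+(h-L*a)/1000,a,Y)
rel(g(53,h/53),[g(L,a) for L,a in((51.5,.068),(50,.058),(48.5,.047),(47,.035),(45.5,.023),(44,.011),(43,.0),(43,0))])
E
```

```text
t 9.3 pos [527.3  58.3  41.2] cmd [528.3  57.3  41.7] F [-8.   1.2  9.4] M [0.02 0.66 0.  ] w 0.152 g 60.1
pan n 1475 c [609.4 107.9] sz [122.3 105.9] ang 1.55
slope s,t [ 6.44000e-02 -5.20000e-03  1.87519e+01] mean S,T 618.0 104.4
cap n 156 [610.9 108.3  60.5]
[ 6.17151160e-02  1.64040443e-05 -9.98093805e-01]
[0.17, 0.0, -0.05] [-0.0, -0.006, -0.0]
[0.36, 0.0, -0.14] [0.0, -0.016, -0.0]
[0.54, -0.0, -0.23] [-0.0, -0.027, -0.0]
[0.74, 0.0, -0.33] [-0.0, -0.039, -0.0]
[0.93, -0.0, -0.43] [0.0, -0.051, -0.0]
[1.12, -0.0, -0.52] [-0.0, -0.063, -0.0]
[1.26, 0.0, -0.6] [-0.0, -0.074, -0.0]
[1.26, 0.0, -0.6] [-0.0, -0.074, -0.0]
```

send_rows(
  steps=[
    {"translation": [0.17,0,-0.04],"delta_rot": [0,-0.005,0],"jaw": 0.5},
    {"translation": [0.36,0,-0.12],"delta_rot": [0,-0.014,0],"jaw": 0.5},
    {"translation": [0.54,0,-0.21],"delta_rot": [0,-0.024,0],"jaw": 0.5},
    {"translation": [0.74,0,-0.31],"delta_rot": [0,-0.035,0],"jaw": 0.5},
    {"translation": [0.93,0,-0.41],"delta_rot": [0,-0.046,0],"jaw": 0.5},
    {"translation": [1.12,0,-0.5],"delta_rot": [0,-0.057,0],"jaw": 0.5},
    {"translation": [1.26,0,-0.57],"delta_rot": [0,-0.065,0],"jaw": 0.5},
    {"translation": [1.26,0,-0.57],"delta_rot": [0,-0.065,0],"jaw": 0.5},
  ],
)

```text
time: 10.15
tool_pos: [0.5398, 0.0572, 0.0476]
tool_rot: [-0.0, 0.999, -0.045, -0.001]
contact_force: [-4.0, -0.2, 5.3]
gripper_width: 0.152
grasp_force: 59.4
```

```bash
python3 - <<'E'
from look import *
sent([1.26,0,-.57],[0,-.065,0]); show(); look("s8")
q=R.from_quat(np.roll(state()["tool_rot"],-1)).as_matrix();print(q[2],cmd()[1].as_matrix()[:,0]);p=state()["tool_pos"];print(p[:2]@EX,p[:2]@EY)
E
python3 - <<'E'
# pan yaw & position vs bricks, from s8 in hearth axes
from h import *
d=np.load("s8.npz");p=d["p"]
cv2.imwrite("pics/s8b.png",cv2.resize(p[225:400,270:440],None,fx=4.4,fy=3.4,interpolation=cv2.INTER_CUBIC))
E
```

```text
t 10.15 pos [539.8  57.2  47.6] cmd [540.4  56.2  48.2] F [-4.  -0.2  5.3] M [ 0.01  0.35 -0.01] w 0.152 g 59.4
pan n 1555 c [619.2 108.9] sz [124.  105.4] ang 0.6
slope s,t [ 2.60000e-03 -1.90000e-03  1.85457e+01] mean S,T 628.1 104.4
cap n 157 [624.1 108.2  61.4]
[-2.19293011e-03 -5.56355422e-06 -9.99997596e-01] [ 9.95853293e-01 -9.09737201e-02 -2.89467167e-05]
0.5324087206164023 0.10586805066499301
```

View pics/s8b.png

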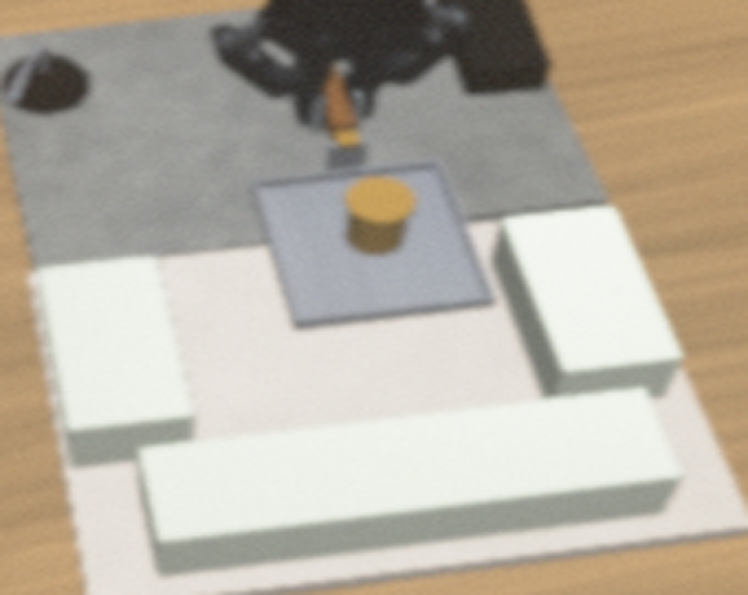

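Pan is flat on the hearth: front corners at (297,325) and (490,302), a clear gap to the left brick at (500,240–550,390), and the tube upright at (378,215). Sliding in flat.

send_rows(
  steps=[
    {"translation": [0.2,0,0],"delta_rot": [0,0,0],"jaw": 0.5},
    {"translation": [0.6,0,0],"delta_rot": [0,0,0],"jaw": 0.5},
    {"translation": [1.1,0,0],"delta_rot": [0,0,0],"jaw": 0.5},
    {"translation": [1.7,0,0],"delta_rot": [0,0,0],"jaw": 0.5},
    {"translation": [2.3,0,0],"delta_rot": [0,0,0],"jaw": 0.5},
    {"translation": [2.9,0,0],"delta_rot": [0,0,0],"jaw": 0.5},
    {"translation": [3.5,0,0],"delta_rot": [0,0,0],"jaw": 0.5},
    {"translation": [4.1,0,0],"delta_rot": [0,0,0],"jaw": 0.5},
  ],
)

```text
time: 11.0
tool_pos: [0.5802, 0.0536, 0.048]
tool_rot: [-0.0, 0.999, -0.045, -0.002]
contact_force: [-7.9, 0.4, 9.0]
gripper_width: 0.15
grasp_force: 60.0
```

send_rows(
  steps=[
    {"translation": [0.6,0,0],"delta_rot": [0,0,0],"jaw": 0.5},
    {"translation": [1.2,0,0],"delta_rot": [0,0,0],"jaw": 0.5},
    {"translation": [1.8,0,0],"delta_rot": [0,0,0],"jaw": 0.5},
    {"translation": [2.4,0,0],"delta_rot": [0,0,0],"jaw": 0.5},
    {"translation": [2.9,0,0],"delta_rot": [0,0,0],"jaw": 0.5},
    {"translation": [3.3,0,0],"delta_rot": [0,0,0],"jaw": 0.5},
    {"translation": [3.5,0,0],"delta_rot": [0,0,0],"jaw": 0.5},
    {"translation": [3.6,0,0],"delta_rot": [0,0,0],"jaw": 0.5},
  ],
)

```text
time: 11.8
tool_pos: [0.6161, 0.0503, 0.0479]
tool_rot: [-0.0, 0.999, -0.045, -0.002]
contact_force: [-7.4, 1.0, 10.2]
gripper_width: 0.152
grasp_force: 59.9
```

```bash
python3 - <<'E'
from look import *
sent([7.7,0,0],[0,0,0]); show(); look("s9")
p=state()["tool_pos"];print(p[:2]@EX,p[:2]@EY)
E
python3 - <<'E'
from h import *
d=np.load("s9.npz");p=d["p"]
cv2.imwrite("pics/s9b.png",cv2.resize(p[245:400,270:440],None,fx=4.4,fy=3.8,interpolation=cv2.INTER_CUBIC))
E
```

```text
t 11.8 pos [616.1  50.3  47.9] cmd [617.1  49.2  48.2] F [-7.4  1.  10.2] M [ 0.11  0.9  -0.01] w 0.152 g 59.9
pan n 1503 c [696.1 105.3] sz [102.9  98.5] ang 0.29
slope s,t [-9.40000e-03 -8.70000e-03  1.80534e+01] mean S,T 701.4 103.2
cap n 164 [700.  108.4  61.2]
0.6090834368420345 0.10594030548501218
```

View pics/s9b.png

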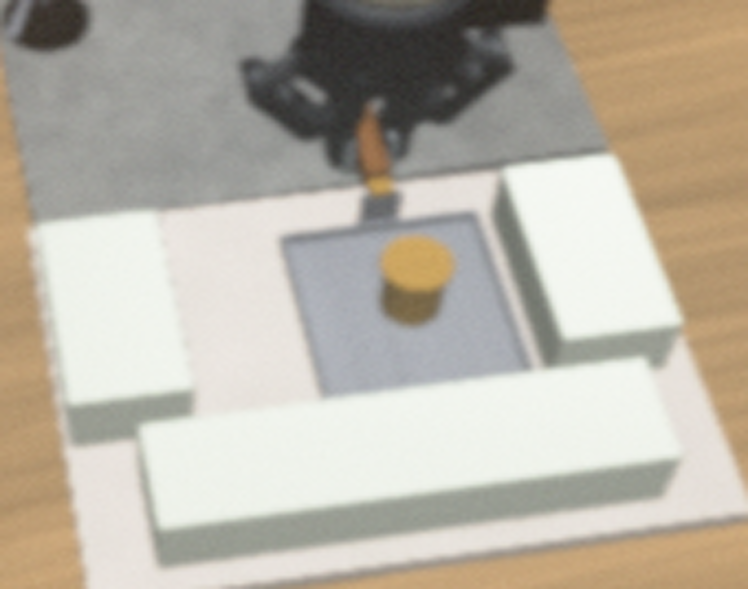

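send_rows(
  steps=[
    {"translation": [0,0,-0.03],"delta_rot": [0,0,0],"jaw": 0.5},
    {"translation": [0.1,0,-0.03],"delta_rot": [0,0,0],"jaw": 0.5},
    {"translation": [0.2,0,-0.03],"delta_rot": [0,0,0],"jaw": 0.5},
    {"translation": [0.3,0,-0.03],"delta_rot": [0,0,0],"jaw": 0.5},
    {"translation": [0.4,0,-0.03],"delta_rot": [0,0,0],"jaw": 0.5},
    {"translation": [0.5,0,-0.03],"delta_rot": [0,0,0],"jaw": 0.5},
    {"translation": [0.55,0,-0.03],"delta_rot": [0,0,0],"jaw": 0.5},
    {"translation": [0.6,0,-0.03],"delta_rot": [0,0,0],"jaw": 0.5},
  ],
)

```text
time: 12.65
tool_pos: [0.6218, 0.0498, 0.0479]
tool_rot: [-0.0, 0.999, -0.045, -0.002]
contact_force: [-6.8, -0.4, 8.6]
gripper_width: 0.152
grasp_force: 59.8
```

send_rows(
  steps=[
    {"translation": [0.02,0,0],"delta_rot": [0,0,0],"jaw": 0.5},
    {"translation": [0.04,0,0],"delta_rot": [0,0,0],"jaw": 0.5},
    {"translation": [0.06,0,0],"delta_rot": [0,0,0],"jaw": 0.5},
    {"translation": [0.08,0,0],"delta_rot": [0,0,0],"jaw": 0.5},
    {"translation": [0.1,0,0],"delta_rot": [0,0,0],"jaw": 0.5},
    {"translation": [0.12,0,0],"delta_rot": [0,0,0],"jaw": 0.5},
    {"translation": [0.14,0,0],"delta_rot": [0,0,0],"jaw": 0.5},
    {"translation": [0.15,0,0],"delta_rot": [0,0,0],"jaw": 0.5},
  ],
)

```text
time: 13.45
tool_pos: [0.6233, 0.0497, 0.048]
tool_rot: [-0.0, 0.999, -0.045, -0.002]
contact_force: [-7.3, 0.6, 7.7]
gripper_width: 0.151
grasp_force: 59.7
```

Still moving freely (friction only). I keep creeping.

send_rows(
  steps=[
    {"translation": [0.02,0,-0.02],"delta_rot": [0,0,0],"jaw": 0.5},
    {"translation": [0.04,0,-0.02],"delta_rot": [0,0,0],"jaw": 0.5},
    {"translation": [0.06,0,-0.02],"delta_rot": [0,0,0],"jaw": 0.5},
    {"translation": [0.08,0,-0.02],"delta_rot": [0,0,0],"jaw": 0.5},
    {"translation": [0.09,0,-0.02],"delta_rot": [0,0,0],"jaw": 0.5},
    {"translation": [0.1,0,-0.02],"delta_rot": [0,0,0],"jaw": 0.5},
    {"translation": [0.1,0,-0.02],"delta_rot": [0,0,0],"jaw": 0.5},
    {"translation": [0.1,0,-0.02],"delta_rot": [0,0,0],"jaw": 0.5},
  ],
)

```text
time: 14.25
tool_pos: [0.6243, 0.0496, 0.048]
tool_rot: [-0.0, 0.999, -0.045, -0.002]
contact_force: [-6.0, 0.2, 6.3]
gripper_width: 0.151
grasp_force: 59.6
```

```bash
python3 - <<'E'
from h import *
sent([.85,0,-.05],[0,0,0]); show(); p=state()["tool_pos"];print(p[:2]@EX,p[:2]@EY)
E
```

```text
t 14.25 pos [624.3  49.6  48. ] cmd [625.6  48.4  48.7] F [-6.   0.2  6.3] M [0.06 0.78 0.04] w 0.151 g 59.6
0.6172094449285349 0.10596516529293606
```

send_rows(
  steps=[
    {"translation": [0.02,0,0],"delta_rot": [0,0,0],"jaw": 0.5},
    {"translation": [0.03,0,0],"delta_rot": [0,0,0],"jaw": 0.5},
    {"translation": [0.05,0,0],"delta_rot": [0,0,0],"jaw": 0.5},
    {"translation": [0.06,0,0],"delta_rot": [0,0,0],"jaw": 0.5},
    {"translation": [0.08,0,0],"delta_rot": [0,0,0],"jaw": 0.5},
    {"translation": [0.09,0,0],"delta_rot": [0,0,0],"jaw": 0.5},
    {"translation": [0.1,0,0],"delta_rot": [0,0,0],"jaw": 0.5},
    {"translation": [0.1,0,0],"delta_rot": [0,0,0],"jaw": 0.5},
  ],
)

```text
time: 15.05
tool_pos: [0.6253, 0.0495, 0.048]
tool_rot: [-0.0, 0.999, -0.045, -0.002]
contact_force: [-6.1, 1.5, 6.6]
gripper_width: 0.152
grasp_force: 59.7
```

send_rows(
  steps=[
    {"translation": [0.02,0,0],"delta_rot": [0,0,0],"jaw": 0.5},
    {"translation": [0.03,0,0],"delta_rot": [0,0,0],"jaw": 0.5},
    {"translation": [0.05,0,0],"delta_rot": [0,0,0],"jaw": 0.5},
    {"translation": [0.06,0,0],"delta_rot": [0,0,0],"jaw": 0.5},
    {"translation": [0.08,0,0],"delta_rot": [0,0,0],"jaw": 0.5},
    {"translation": [0.09,0,0],"delta_rot": [0,0,0],"jaw": 0.5},
    {"translation": [0.1,0,0],"delta_rot": [0,0,0],"jaw": 0.5},
    {"translation": [0.1,0,0],"delta_rot": [0,0,0],"jaw": 0.5},
  ],
)

```text
time: 15.85
tool_pos: [0.6263, 0.0494, 0.0479]
tool_rot: [-0.0, 0.999, -0.045, -0.002]
contact_force: [-6.2, 0.8, 6.8]
gripper_width: 0.153
grasp_force: 59.6
```

send_rows(
  steps=[
    {"translation": [0.02,0,0],"delta_rot": [0,0,0],"jaw": 0.5},
    {"translation": [0.04,0,0],"delta_rot": [0,0,0],"jaw": 0.5},
    {"translation": [0.06,0,0],"delta_rot": [0,0,0],"jaw": 0.5},
    {"translation": [0.08,0,0],"delta_rot": [0,0,0],"jaw": 0.5},
    {"translation": [0.1,0,0],"delta_rot": [0,0,0],"jaw": 0.5},
    {"translation": [0.11,0,0],"delta_rot": [0,0,0],"jaw": 0.5},
    {"translation": [0.12,0,0],"delta_rot": [0,0,0],"jaw": 0.5},
    {"translation": [0.12,0,0],"delta_rot": [0,0,0],"jaw": 0.5},
  ],
)

```text
time: 16.65
tool_pos: [0.6275, 0.0493, 0.048]
tool_rot: [-0.0, 0.999, -0.045, -0.002]
contact_force: [-5.5, 1.0, 6.3]
gripper_width: 0.152
grasp_force: 59.6
```

```bash
python3 - <<'E'
from h import *
sent([.32,0,0],[0,0,0]); show()
f=grab_frame("top");W=cloud(f)*1000;p=f["pixels"];hsv=cv2.cvtColor(p,cv2.COLOR_BGR2HSV).astype(int)
S=W[...,:2]@EX;T=W[...,:2]@EY;z=W[...,2]
# brick face from top: front edge of back brick & pan front rim
for lo,hi in((65,85),(85,105),(105,125),(125,145)):
    m=(T>lo)&(T<hi); b=m&(z>50)&(S>740)&(S<800)
    pan=m&(hsv[...,0]>100)&(hsv[...,0]<135)&(z<40)&(S>600)
    fl=m&(z<40)&(S>700)&(S<790)
    print(lo,"brick",np.percentile(S[b],[1,3,6]).round(1),"pan",pan.sum(),np.percentile(S[pan],[50,97,99]).round(1) if pan.any() else "", "floor max",np.percentile(S[fl],99).round(1) if fl.any() else "")
cv2.imwrite("pics/t10.png",cv2.resize(p[85:215,255:415],(800,600),interpolation=cv2.INTER_CUBIC))
E
```

```text
t 16.65 pos [627.5  49.3  48. ] cmd [628.8  48.1  48.7] F [-5.5  1.   6.3] M [0.05 0.72 0.03] w 0.152 g 59.6
65 brick [768.4 768.6 768.9] pan 0  floor max 769.7
85 brick [767.8 768.3 768.8] pan 0  floor max 769.9
105 brick [768.4 768.6 769. ] pan 0  floor max 771.3
125 brick [768.6 769.  769.2] pan 0  floor max 770.4
```

View pics/t10.png

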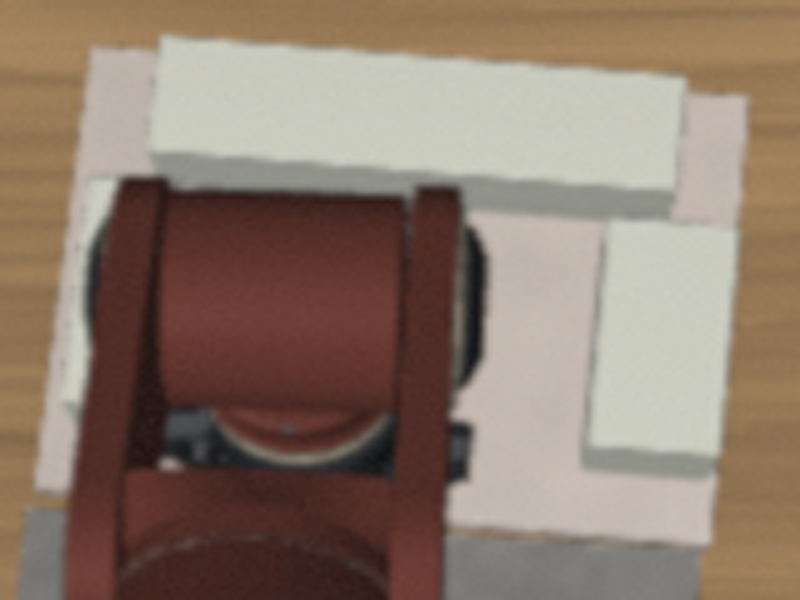

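The arm hides the pan in the top view, and the back brick's face reads about 769–770. I'll keep creeping until I feel contact.

send_rows(
  steps=[
    {"translation": [0.02,0,0],"delta_rot": [0,0,0],"jaw": 0.5},
    {"translation": [0.04,0,0],"delta_rot": [0,0,0],"jaw": 0.5},
    {"translation": [0.06,0,0],"delta_rot": [0,0,0],"jaw": 0.5},
    {"translation": [0.08,0,0],"delta_rot": [0,0,0],"jaw": 0.5},
    {"translation": [0.1,0,0],"delta_rot": [0,0,0],"jaw": 0.5},
    {"translation": [0.11,0,0],"delta_rot": [0,0,0],"jaw": 0.5},
    {"translation": [0.12,0,0],"delta_rot": [0,0,0],"jaw": 0.5},
    {"translation": [0.12,0,0],"delta_rot": [0,0,0],"jaw": 0.5},
  ],
)

```text
time: 17.5
tool_pos: [0.6287, 0.0492, 0.0479]
tool_rot: [-0.0, 0.999, -0.045, -0.002]
contact_force: [-6.6, 0.2, 6.7]
gripper_width: 0.152
grasp_force: 59.6
```

send_rows(
  steps=[
    {"translation": [0.02,0,0],"delta_rot": [0,0,0],"jaw": 0.5},
    {"translation": [0.03,0,0],"delta_rot": [0,0,0],"jaw": 0.5},
    {"translation": [0.05,0,0],"delta_rot": [0,0,0],"jaw": 0.5},
    {"translation": [0.06,0,0],"delta_rot": [0,0,0],"jaw": 0.5},
    {"translation": [0.07,0,0],"delta_rot": [0,0,0],"jaw": 0.5},
    {"translation": [0.08,0,0],"delta_rot": [0,0,0],"jaw": 0.5},
    {"translation": [0.08,0,0],"delta_rot": [0,0,0],"jaw": 0.5},
    {"translation": [0.08,0,0],"delta_rot": [0,0,0],"jaw": 0.5},
  ],
)

```text
time: 18.3
tool_pos: [0.6295, 0.0491, 0.048]
tool_rot: [-0.0, 0.999, -0.045, -0.002]
contact_force: [-6.9, 0.8, 6.9]
gripper_width: 0.151
grasp_force: 59.6
```

send_rows(
  steps=[
    {"translation": [0.02,0,0],"delta_rot": [0,0,0],"jaw": 0.5},
    {"translation": [0.04,0,0],"delta_rot": [0,0,0],"jaw": 0.5},
    {"translation": [0.06,0,0],"delta_rot": [0,0,0],"jaw": 0.5},
    {"translation": [0.08,0,0],"delta_rot": [0,0,0],"jaw": 0.5},
    {"translation": [0.1,0,0],"delta_rot": [0,0,0],"jaw": 0.5},
    {"translation": [0.1,0,0],"delta_rot": [0,0,0],"jaw": 0.5},
    {"translation": [0.1,0,0],"delta_rot": [0,0,0],"jaw": 0.5},
    {"translation": [0.1,0,0],"delta_rot": [0,0,0],"jaw": 0.5},
  ],
)

```text
time: 19.1
tool_pos: [0.6296, 0.0491, 0.0479]
tool_rot: [-0.0, 0.999, -0.045, -0.003]
contact_force: [-9.3, 0.1, 9.3]
gripper_width: 0.152
grasp_force: 60.0
```

send_rows(
  steps=[
    {"translation": [0.02,0,0],"delta_rot": [0,0,0],"jaw": 0.5},
    {"translation": [0.03,0,0],"delta_rot": [0,0,0],"jaw": 0.5},
    {"translation": [0.05,0,0],"delta_rot": [0,0,0],"jaw": 0.5},
    {"translation": [0.06,0,0],"delta_rot": [0,0,0],"jaw": 0.5},
    {"translation": [0.08,0,0],"delta_rot": [0,0,0],"jaw": 0.5},
    {"translation": [0.08,0,0],"delta_rot": [0,0,0],"jaw": 0.5},
    {"translation": [0.08,0,0],"delta_rot": [0,0,0],"jaw": 0.5},
    {"translation": [0.08,0,0],"delta_rot": [0,0,0],"jaw": 0.5},
  ],
)

```text
time: 19.9
tool_pos: [0.6296, 0.0491, 0.0479]
tool_rot: [-0.0, 0.999, -0.045, -0.004]
contact_force: [-13.8, 0.1, 12.1]
gripper_width: 0.156
grasp_force: 60.4
```

```bash
python3 - <<'E'
from h import *
sent([.38,0,0],[0,0,0]); show(); p=state()["tool_pos"];print(p[:2]@EX,p[:2]@EY)
E
```

```text
t 19.9 pos [629.6  49.1  47.9] cmd [632.5  47.8  48.7] F [-13.8   0.1  12.1] M [ 0.12  1.62 -0.02] w 0.156 g 60.4
0.6225286752256705 0.10600865145414994
```

Contact with the back brick: the position stalled at 629.6 mm while Fx rose. I'll ease off the push and slide left.

send_rows(
  steps=[
    {"translation": [-0.15,0,-0.02],"delta_rot": [0,0,0],"jaw": 0.5},
    {"translation": [-0.18,0,-0.03],"delta_rot": [0,0,0],"jaw": 0.5},
    {"translation": [-0.18,-0.06,-0.03],"delta_rot": [0,0,0],"jaw": 0.5},
    {"translation": [-0.18,-0.14,-0.03],"delta_rot": [0,0,0],"jaw": 0.5},
    {"translation": [-0.18,-0.22,-0.03],"delta_rot": [0,0,0],"jaw": 0.5},
    {"translation": [-0.18,-0.3,-0.03],"delta_rot": [0,0,0],"jaw": 0.5},
    {"translation": [-0.18,-0.36,-0.03],"delta_rot": [0,0,0],"jaw": 0.5},
    {"translation": [-0.18,-0.4,-0.03],"delta_rot": [0,0,0],"jaw": 0.5},
  ],
)

```text
time: 20.7
tool_pos: [0.63, 0.0507, 0.048]
tool_rot: [0.002, 0.999, -0.046, -0.002]
contact_force: [-7.0, -6.6, 6.2]
gripper_width: 0.154
grasp_force: 59.6
```

send_rows(
  steps=[
    {"translation": [0,-0.02,0],"delta_rot": [0,0,0],"jaw": 0.5},
    {"translation": [0,-0.04,0],"delta_rot": [0,0,0],"jaw": 0.5},
    {"translation": [0,-0.06,0],"delta_rot": [0,0,0],"jaw": 0.5},
    {"translation": [0,-0.08,0],"delta_rot": [0,0,0],"jaw": 0.5},
    {"translation": [0,-0.1,0],"delta_rot": [0,0,0],"jaw": 0.5},
    {"translation": [0,-0.1,0],"delta_rot": [0,0,0],"jaw": 0.5},
    {"translation": [0,-0.1,0],"delta_rot": [0,0,0],"jaw": 0.5},
    {"translation": [0,-0.1,0],"delta_rot": [0,0,0],"jaw": 0.5},
  ],
)

```text
time: 21.5
tool_pos: [0.63, 0.0512, 0.048]
tool_rot: [0.002, 0.999, -0.046, -0.002]
contact_force: [-7.4, -7.9, 6.1]
gripper_width: 0.148
grasp_force: 59.7
```

```bash
python3 - <<'E'
from h import *
sent([-.18,-.5,-.03],[0,0,0]); show(); p=state()["tool_pos"];print(p[:2]@EX,p[:2]@EY)
E
```

```text
t 21.5 pos [630.   51.2  48. ] cmd [631.2  52.9  49. ] F [-7.4 -7.9  6.1] M [-1.21  0.95 -0.64] w 0.148 g 59.7
0.6227326161407292 0.10814738257402237
```

send_rows(
  steps=[
    {"translation": [-0.08,0,-0.02],"delta_rot": [0,0,0],"jaw": 0.5},
    {"translation": [-0.08,-0.02,-0.02],"delta_rot": [0,0,0],"jaw": 0.5},
    {"translation": [-0.08,-0.05,-0.02],"delta_rot": [0,0,0],"jaw": 0.5},
    {"translation": [-0.08,-0.08,-0.02],"delta_rot": [0,0,0],"jaw": 0.5},
    {"translation": [-0.08,-0.11,-0.02],"delta_rot": [0,0,0],"jaw": 0.5},
    {"translation": [-0.08,-0.13,-0.02],"delta_rot": [0,0,0],"jaw": 0.5},
    {"translation": [-0.08,-0.15,-0.02],"delta_rot": [0,0,0],"jaw": 0.5},
    {"translation": [-0.08,-0.15,-0.02],"delta_rot": [0,0,0],"jaw": 0.5},
  ],
)

```text
time: 22.3
tool_pos: [0.6304, 0.0556, 0.0484]
tool_rot: [-0.0, 0.999, -0.045, -0.0]
contact_force: [0.2, -1.6, -2.2]
gripper_width: 0.151
grasp_force: 58.5
```

```bash
python3 - <<'E'
from look import *
sent([-.08,-.15,-.02],[0,0,0]); show(); look("s11"); p=state()["tool_pos"];print(p[:2]@EX,p[:2]@EY)
q=R.from_quat(np.roll(state()["tool_rot"],-1)).as_matrix();print(q.round(4).tolist())
p=np.load("s11.npz")["p"]
cv2.imwrite("pics/s11b.png",cv2.resize(p[275:345,320:415],(800,590),interpolation=cv2.INTER_CUBIC))
E
```

```text
t 22.3 pos [630.4  55.6  48.4] cmd [630.5  54.5  49.2] F [ 0.2 -1.6 -2.2] M [-0.21  0.15 -0.23] w 0.151 g 58.5
pan n 1237 c [701.7 111.4] sz [88.9 99. ] ang 0.92
slope s,t [-1.14000e-02 -1.02000e-02  1.83345e+01] mean S,T 705.7 108.5
cap n 173 [713.  114.4  61.7]
0.622791358459751 0.11253379704319999
[[0.996, -0.0898, -0.0004], [-0.0898, -0.996, 0.0003], [-0.0004, -0.0002, -1.0]]
```

View pics/s11b.png

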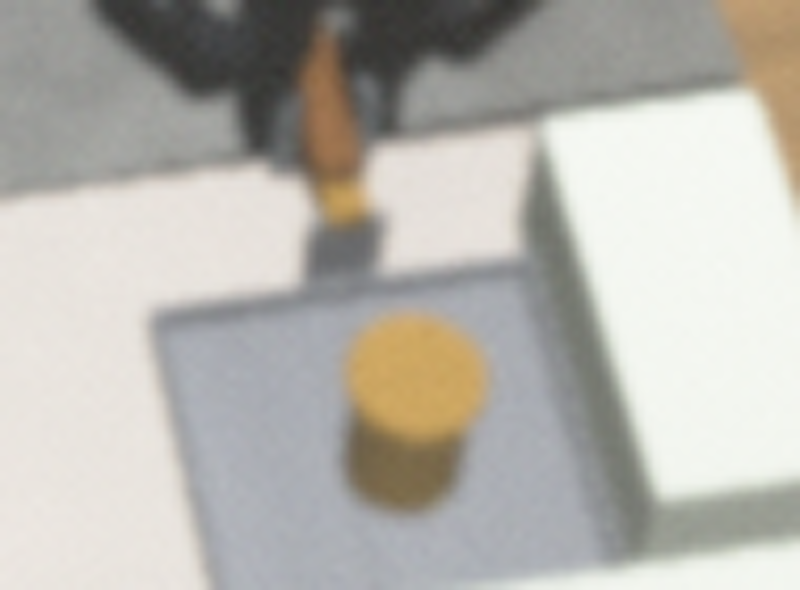

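The pan's left edge now runs along the foot of the left brick, from (525,262) to (610,545), with the tube upright at (410,410). I creep on to feel the contact.

send_rows(
  steps=[
    {"translation": [0,-0.02,0.02],"delta_rot": [0,0,0],"jaw": 0.5},
    {"translation": [0,-0.03,0.02],"delta_rot": [0,0,0],"jaw": 0.5},
    {"translation": [0,-0.05,0.02],"delta_rot": [0,0,0],"jaw": 0.5},
    {"translation": [0,-0.06,0.02],"delta_rot": [0,0,0],"jaw": 0.5},
    {"translation": [0,-0.08,0.02],"delta_rot": [0,0,0],"jaw": 0.5},
    {"translation": [0,-0.1,0.02],"delta_rot": [0,0,0],"jaw": 0.5},
    {"translation": [0,-0.1,0.02],"delta_rot": [0,0,0],"jaw": 0.5},
    {"translation": [0,-0.1,0.02],"delta_rot": [0,0,0],"jaw": 0.5},
  ],
)

```text
time: 23.15
tool_pos: [0.6304, 0.056, 0.0482]
tool_rot: [0.0, 0.999, -0.045, -0.0]
contact_force: [-2.7, -3.9, -1.8]
gripper_width: 0.149
grasp_force: 58.6
```

```bash
python3 - <<'E'
from h import *
sent([0,-.1,.02],[0,0,0]); show(); p=state()["tool_pos"];print(p[:2]@EX,p[:2]@EY)
E
```

```text
t 23.15 pos [630.4  56.   48.2] cmd [630.6  55.5  49. ] F [-2.7 -3.9 -1.8] M [-0.66  0.48 -0.41] w 0.149 g 58.6
0.6226772736864193 0.11297162799859571
```

send_rows(
  steps=[
    {"translation": [0,-0.02,0],"delta_rot": [0,0,0],"jaw": 0.5},
    {"translation": [0,-0.04,0],"delta_rot": [0,0,0],"jaw": 0.5},
    {"translation": [0,-0.06,0],"delta_rot": [0,0,0],"jaw": 0.5},
    {"translation": [0,-0.08,0],"delta_rot": [0,0,0],"jaw": 0.5},
    {"translation": [0,-0.1,0],"delta_rot": [0,0,0],"jaw": 0.5},
    {"translation": [0,-0.11,0],"delta_rot": [0,0,0],"jaw": 0.5},
    {"translation": [0,-0.12,0],"delta_rot": [0,0,0],"jaw": 0.5},
    {"translation": [0,-0.12,0],"delta_rot": [0,0,0],"jaw": 0.5},
  ],
)

```text
time: 23.95
tool_pos: [0.6303, 0.0564, 0.0483]
tool_rot: [0.001, 0.999, -0.045, -0.001]
contact_force: [-4.2, -7.1, 0.2]
gripper_width: 0.153
grasp_force: 58.9
```

```bash
python3 - <<'E'
from h import *
sent([0,-.12,0],[0,0,0]); show(); p=state()["tool_pos"];print(p[:2]@EX,p[:2]@EY)
q=R.from_quat(np.roll(state()["tool_rot"],-1)).as_matrix();print(q.round(4).tolist())
E
```

```text
t 23.95 pos [630.3  56.4  48.3] cmd [630.7  56.7  49. ] F [-4.2 -7.1  0.2] M [-1.1   0.58 -0.44] w 0.153 g 58.9
0.6226160929540642 0.11328872669222481
[[0.9959, -0.0904, -0.0015], [-0.0904, -0.9959, -0.0021], [-0.0013, 0.0023, -1.0]]
```

Wall contact felt on both sides. I relax the side load a little, then release and rise.

send_rows(
  steps=[
    {"translation": [0,0.04,0],"delta_rot": [0,0,0],"jaw": 0.5},
    {"translation": [0,0.07,0],"delta_rot": [0,0,0],"jaw": 0.5},
    {"translation": [0,0.07,0],"delta_rot": [0,0,0],"jaw": 0.5},
    {"translation": [0,0.07,0],"delta_rot": [0,0,0],"jaw": 1.4},
    {"translation": [0,0.07,0],"delta_rot": [0,0,0],"jaw": 1.8},
    {"translation": [0,0.07,0],"delta_rot": [0,0,0],"jaw": 2.4},
    {"translation": [0,0.07,0],"delta_rot": [0,0,0],"jaw": 3},
    {"translation": [0,0.07,0],"delta_rot": [0,0,0],"jaw": 3.5},
  ],
)

```text
time: 24.75
tool_pos: [0.6313, 0.0572, 0.0489]
tool_rot: [-0.0, 0.999, -0.045, 0.001]
contact_force: [0.3, 0.1, -0.5]
gripper_width: 0.41
grasp_force: 0.0
```

send_rows(
  steps=[
    {"translation": [0,0,0],"delta_rot": [0,0,0],"jaw": 3.5},
    {"translation": [0,0,-0.5],"delta_rot": [0,0,0],"jaw": 3.5},
    {"translation": [0,0,-2],"delta_rot": [0,0,0],"jaw": 3.5},
    {"translation": [0,0,-5],"delta_rot": [0,0,0],"jaw": 3.5},
    {"translation": [-3,0,-9],"delta_rot": [0,0,0],"jaw": 3.5},
    {"translation": [-7,0,-12],"delta_rot": [0,0,0],"jaw": 3.5},
    {"translation": [-11,0,-14],"delta_rot": [0,0,0],"jaw": 3.5},
    {"translation": [-15,0,-16],"delta_rot": [0,0,0],"jaw": 3.5},
  ],
)

```text
time: 25.55
tool_pos: [0.4805, 0.0705, 0.2112]
tool_rot: [-0.0, 0.999, -0.045, 0.002]
contact_force: [0.3, 0.2, 0.8]
gripper_width: 0.406
grasp_force: 0.0
```

send_rows(
  steps=[
    {"translation": [-4,0,0],"delta_rot": [0,0,0],"jaw": 3.5},
    {"translation": [-7,0,-1],"delta_rot": [0,0,0],"jaw": 3.5},
    {"translation": [-9,0,-2],"delta_rot": [0,0,0],"jaw": 3.5},
    {"translation": [-9,0,-2],"delta_rot": [0,0,0],"jaw": 3.5},
    {"translation": [-9,0,-2],"delta_rot": [0,0,0],"jaw": 3.5},
    {"translation": [-9,0,-2],"delta_rot": [0,0,0],"jaw": 3.5},
    {"translation": [-9,0,-2],"delta_rot": [0,0,0],"jaw": 3.5},
    {"translation": [-9,0,-2],"delta_rot": [0,0,0],"jaw": 3.5},
  ],
)

```text
time: 26.35
tool_pos: [0.392, 0.0784, 0.2278]
tool_rot: [0.0, 0.999, -0.045, -0.001]
contact_force: [-0.1, 0.4, 0.3]
gripper_width: 0.415
grasp_force: 0.0
```

```bash
python3 - <<'E'
from look import *
show(); look("s12")
f=grab_frame("top");W=cloud(f)*1000;p=f["pixels"]
np.savez("t12.npz",W=W,p=p)
hsv=cv2.cvtColor(p,cv2.COLOR_BGR2HSV).astype(int)
S=W[...,:2]@EX;T=W[...,:2]@EY;z=W[...,2]
m=(hsv[...,0]>100)&(hsv[...,0]<135)&(z<45)&(S>630)&(S<790)&(T>30)&(T<175)
print(m.sum()); 
fit=lambda a,b:np.polyfit(a,b,1)
E2=[];
for t in range(70,156,6):
    k=m&(abs(T-t)<3)
    if k.sum()>10:E2.append((t,S[k].max(),S[k].min()))
E2=np.array(E2);print("front,rear edge slopes",fit(E2[:,0],E2[:,1])[0].round(4),fit(E2[:,0],E2[:,2])[0].round(4),E2[:,1].mean().round(1),E2[:,2].mean().round(1))
E3=[]
for s in range(670,750,6):
    k=m&(abs(S-s)<3)
    if k.sum()>10:E3.append((s,T[k].max(),T[k].min()))
E3=np.array(E3);print("left,right slopes",fit(E3[:,0],E3[:,1])[0].round(4),fit(E3[:,0],E3[:,2])[0].round(4),E3[:,1].mean().round(1),E3[:,2].mean().round(1))
a=cv2.resize(p[95:195,260:360],(600,600),interpolation=cv2.INTER_CUBIC)
cv2.imwrite("pics/t12.png",a)
E
```

```text
t 26.35 pos [392.   78.4 227.8] cmd [630.7  56.7  49. ] F [-0.1  0.4  0.3] M [ 0.02 -0.    0.02] w 0.415 g 0.0
pan n 1293 c [702.9 112.3] sz [ 89.2 100.1] ang 0.14
slope s,t [-1.71000e-02 -7.10000e-03  1.81875e+01] mean S,T 705.5 109.6
cap n 175 [713.6 114.9  61.4]
1692
front,rear edge slopes 0.0035 0.0091 768.2 661.8
left,right slopes -0.0043 -0.0102 162.6 65.7
```

View pics/t12.png

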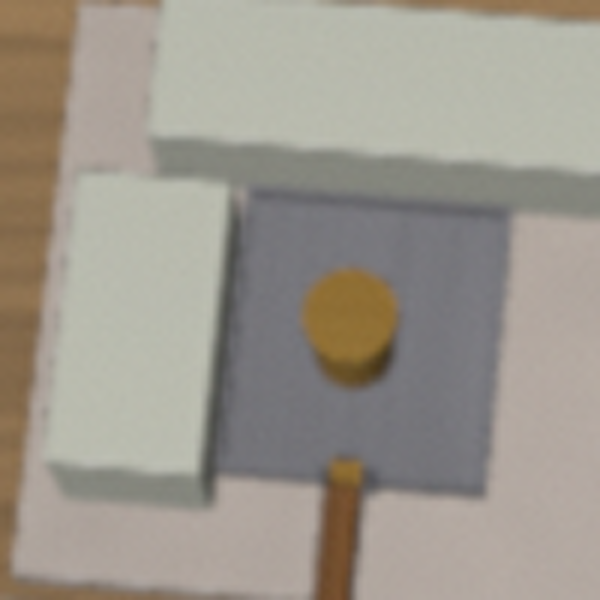

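The pan is in the corner: its edges sit against the back brick's foot (250–510, 190–210) and the left brick's foot (215–245), with the cap centred at (350,315). The edge fits suggest it is about 0.4° clockwise. A light nudge on its right rim near the front should square it up.

```bash
python3 - <<'E'
from h import *
s=state(); q=R.from_quat(np.roll(s["tool_rot"],-1)); json.dump([s["tool_pos"].tolist(),q.as_quat().tolist()],open(C,"w"))
for (a,t,z) in ((.735,.035,.2278),(.735,.035,.15),(.735,.035,.035)): print(delta(np.r_[a*EX+t*EY,z],tool(Y)))
E
```

```text
([35.18, 7.87, -0.03], [0.0001, 0.0013, 0.0004])
([35.19, 7.87, 7.75], [0.0001, 0.0013, 0.0004])
([35.21, 7.87, 19.25], [0.0001, 0.0013, 0.0004])
```

send_rows(
  steps=[
    {"translation": [4,2,0],"delta_rot": [0,0,0],"jaw": 0},
    {"translation": [8.5,4,0],"delta_rot": [0,0,0],"jaw": 0},
    {"translation": [13,6,0],"delta_rot": [0,0,0],"jaw": 0},
    {"translation": [17.5,7.87,0],"delta_rot": [0,0,0],"jaw": 0},
    {"translation": [22,7.87,0],"delta_rot": [0,0,0],"jaw": 0},
    {"translation": [26.5,7.87,0],"delta_rot": [0,0,0],"jaw": 0},
    {"translation": [31,7.87,0],"delta_rot": [0,0,0],"jaw": 0},
    {"translation": [35.2,7.87,0],"delta_rot": [0,0,0],"jaw": 0},
  ],
)

```text
time: 27.25
tool_pos: [0.7372, -0.032, 0.2272]
tool_rot: [-0.0, 0.999, -0.045, -0.001]
contact_force: [0.4, 0.7, 0.9]
gripper_width: -0.004
grasp_force: 0.0
```

```bash
python3 - <<'E'
from h import *
sent([35.2,7.87,0],[0,0,0]); show(); p=state()["tool_pos"];print(p[:2]@EX,p[:2]@EY)
E
```

```text
t 27.25 pos [737.2 -32.  227.2] cmd [735.3 -31.8 227.5] F [0.4 0.7 0.9] M [-0.01 -0.    0.01] w -0.004 g 0.0
0.7370489700650431 0.03495114487999145
```

Descend and creep left.

send_rows(
  steps=[
    {"translation": [0,0,4],"delta_rot": [0,0,0],"jaw": 0},
    {"translation": [0,0,8],"delta_rot": [0,0,0],"jaw": 0},
    {"translation": [0,0,12],"delta_rot": [0,0,0],"jaw": 0},
    {"translation": [0,0,15],"delta_rot": [0,0,0],"jaw": 0},
    {"translation": [0,0,17],"delta_rot": [0,0,0],"jaw": 0},
    {"translation": [0,0,18.5],"delta_rot": [0,0,0],"jaw": 0},
    {"translation": [0,0,19.2],"delta_rot": [0,0,0],"jaw": 0},
    {"translation": [0,0,19.2],"delta_rot": [0,0,0],"jaw": 0},
  ],
)

```text
time: 28.05
tool_pos: [0.7353, -0.0316, 0.0362]
tool_rot: [-0.0, 0.999, -0.045, -0.0]
contact_force: [-0.2, 0.5, 1.0]
gripper_width: 0.001
grasp_force: 0.0
```

send_rows(
  steps=[
    {"translation": [0,0,0],"delta_rot": [0,0,0],"jaw": 0},
    {"translation": [0,-0.1,0],"delta_rot": [0,0,0],"jaw": 0},
    {"translation": [0,-0.25,0],"delta_rot": [0,0,0],"jaw": 0},
    {"translation": [0,-0.4,0],"delta_rot": [0,0,0],"jaw": 0},
    {"translation": [0,-0.55,0],"delta_rot": [0,0,0],"jaw": 0},
    {"translation": [0,-0.7,0],"delta_rot": [0,0,0],"jaw": 0},
    {"translation": [0,-0.8,0],"delta_rot": [0,0,0],"jaw": 0},
    {"translation": [0,-0.8,0],"delta_rot": [0,0,0],"jaw": 0},
  ],
)

```text
time: 28.85
tool_pos: [0.7359, -0.0234, 0.0363]
tool_rot: [-0.0, 0.999, -0.045, -0.0]
contact_force: [-0.2, 0.6, 0.1]
gripper_width: 0.0
grasp_force: 0.0
```

send_rows(
  steps=[
    {"translation": [0,-0.04,0],"delta_rot": [0,0,0],"jaw": 0},
    {"translation": [0,-0.08,0],"delta_rot": [0,0,0],"jaw": 0},
    {"translation": [0,-0.12,0],"delta_rot": [0,0,0],"jaw": 0},
    {"translation": [0,-0.16,0],"delta_rot": [0,0,0],"jaw": 0},
    {"translation": [0,-0.2,0],"delta_rot": [0,0,0],"jaw": 0},
    {"translation": [0,-0.2,0],"delta_rot": [0,0,0],"jaw": 0},
    {"translation": [0,-0.2,0],"delta_rot": [0,0,0],"jaw": 0},
    {"translation": [0,-0.2,0],"delta_rot": [0,0,0],"jaw": 0},
  ],
)

```text
time: 29.65
tool_pos: [0.7361, -0.0217, 0.0364]
tool_rot: [0.0, 0.999, -0.045, 0.0]
contact_force: [-0.2, -0.4, 0.4]
gripper_width: 0.001
grasp_force: 0.0
```

send_rows(
  steps=[
    {"translation": [0,-0.04,0],"delta_rot": [0,0,0],"jaw": 0},
    {"translation": [0,-0.08,0],"delta_rot": [0,0,0],"jaw": 0},
    {"translation": [0,-0.12,0],"delta_rot": [0,0,0],"jaw": 0},
    {"translation": [0,-0.16,0],"delta_rot": [0,0,0],"jaw": 0},
    {"translation": [0,-0.18,0],"delta_rot": [0,0,0],"jaw": 0},
    {"translation": [0,-0.2,0],"delta_rot": [0,0,0],"jaw": 0},
    {"translation": [0,-0.2,0],"delta_rot": [0,0,0],"jaw": 0},
    {"translation": [0,-0.2,0],"delta_rot": [0,0,0],"jaw": 0},
  ],
)

```text
time: 30.45
tool_pos: [0.7363, -0.0197, 0.0364]
tool_rot: [0.0, 0.999, -0.045, -0.0]
contact_force: [0.6, 0.7, -0.1]
gripper_width: 0.001
grasp_force: 0.0
```

send_rows(
  steps=[
    {"translation": [0,-0.03,0],"delta_rot": [0,0,0],"jaw": 0},
    {"translation": [0,-0.06,0],"delta_rot": [0,0,0],"jaw": 0},
    {"translation": [0,-0.09,0],"delta_rot": [0,0,0],"jaw": 0},
    {"translation": [0,-0.12,0],"delta_rot": [0,0,0],"jaw": 0},
    {"translation": [0,-0.15,0],"delta_rot": [0,0,0],"jaw": 0},
    {"translation": [0,-0.15,0],"delta_rot": [0,0,0],"jaw": 0},
    {"translation": [0,-0.15,0],"delta_rot": [0,0,0],"jaw": 0},
    {"translation": [0,-0.15,0],"delta_rot": [0,0,0],"jaw": 0},
  ],
)

```text
time: 31.25
tool_pos: [0.7364, -0.0182, 0.0364]
tool_rot: [0.0, 0.999, -0.045, -0.0]
contact_force: [-0.4, 0.2, 0.1]
gripper_width: -0.001
grasp_force: 0.0
```

send_rows(
  steps=[
    {"translation": [0,-0.04,0],"delta_rot": [0,0,0],"jaw": 0},
    {"translation": [0,-0.08,0],"delta_rot": [0,0,0],"jaw": 0},
    {"translation": [0,-0.12,0],"delta_rot": [0,0,0],"jaw": 0},
    {"translation": [0,-0.16,0],"delta_rot": [0,0,0],"jaw": 0},
    {"translation": [0,-0.18,0],"delta_rot": [0,0,0],"jaw": 0},
    {"translation": [0,-0.2,0],"delta_rot": [0,0,0],"jaw": 0},
    {"translation": [0,-0.2,0],"delta_rot": [0,0,0],"jaw": 0},
    {"translation": [0,-0.2,0],"delta_rot": [0,0,0],"jaw": 0},
  ],
)

```text
time: 32.05
tool_pos: [0.7366, -0.0162, 0.0364]
tool_rot: [-0.0, 0.999, -0.045, -0.0]
contact_force: [-0.3, -1.1, 0.1]
gripper_width: -0.002
grasp_force: 0.0
```

send_rows(
  steps=[
    {"translation": [0,-0.03,0],"delta_rot": [0,0,0],"jaw": 0},
    {"translation": [0,-0.06,0],"delta_rot": [0,0,0],"jaw": 0},
    {"translation": [0,-0.09,0],"delta_rot": [0,0,0],"jaw": 0},
    {"translation": [0,-0.12,0],"delta_rot": [0,0,0],"jaw": 0},
    {"translation": [0,-0.15,0],"delta_rot": [0,0,0],"jaw": 0},
    {"translation": [0,-0.15,0],"delta_rot": [0,0,0],"jaw": 0},
    {"translation": [0,-0.15,0],"delta_rot": [0,0,0],"jaw": 0},
    {"translation": [0,-0.15,0],"delta_rot": [0,0,0],"jaw": 0},
  ],
)

```text
time: 32.85
tool_pos: [0.7367, -0.0147, 0.0364]
tool_rot: [0.0, 0.999, -0.045, 0.0]
contact_force: [0.4, -0.2, -0.6]
gripper_width: 0.002
grasp_force: 0.0
```

send_rows(
  steps=[
    {"translation": [0,-0.03,0],"delta_rot": [0,0,0],"jaw": 0},
    {"translation": [0,-0.06,0],"delta_rot": [0,0,0],"jaw": 0},
    {"translation": [0,-0.09,0],"delta_rot": [0,0,0],"jaw": 0},
    {"translation": [0,-0.12,0],"delta_rot": [0,0,0],"jaw": 0},
    {"translation": [0,-0.15,0],"delta_rot": [0,0,0],"jaw": 0},
    {"translation": [0,-0.15,0],"delta_rot": [0,0,0],"jaw": 0},
    {"translation": [0,-0.15,0],"delta_rot": [0,0,0],"jaw": 0},
    {"translation": [0,-0.15,0],"delta_rot": [0,0,0],"jaw": 0},
  ],
)

```text
time: 33.65
tool_pos: [0.7369, -0.0132, 0.0364]
tool_rot: [-0.0, 0.999, -0.045, -0.0]
contact_force: [-0.1, -0.7, 0.1]
gripper_width: -0.001
grasp_force: 0.0
```

send_rows(
  steps=[
    {"translation": [0,-0.03,0],"delta_rot": [0,0,0],"jaw": 0},
    {"translation": [0,-0.06,0],"delta_rot": [0,0,0],"jaw": 0},
    {"translation": [0,-0.09,0],"delta_rot": [0,0,0],"jaw": 0},
    {"translation": [0,-0.12,0],"delta_rot": [0,0,0],"jaw": 0},
    {"translation": [0,-0.15,0],"delta_rot": [0,0,0],"jaw": 0},
    {"translation": [0,-0.15,0],"delta_rot": [0,0,0],"jaw": 0},
    {"translation": [0,-0.15,0],"delta_rot": [0,0,0],"jaw": 0},
    {"translation": [0,-0.15,0],"delta_rot": [0,0,0],"jaw": 0},
  ],
)

```text
time: 34.45
tool_pos: [0.737, -0.0117, 0.0364]
tool_rot: [-0.0, 0.999, -0.045, -0.0]
contact_force: [0.2, 0.1, -0.6]
gripper_width: 0.001
grasp_force: 0.0
```

send_rows(
  steps=[
    {"translation": [0,-0.03,0],"delta_rot": [0,0,0],"jaw": 0},
    {"translation": [0,-0.06,0],"delta_rot": [0,0,0],"jaw": 0},
    {"translation": [0,-0.09,0],"delta_rot": [0,0,0],"jaw": 0},
    {"translation": [0,-0.12,0],"delta_rot": [0,0,0],"jaw": 0},
    {"translation": [0,-0.15,0],"delta_rot": [0,0,0],"jaw": 0},
    {"translation": [0,-0.15,0],"delta_rot": [0,0,0],"jaw": 0},
    {"translation": [0,-0.15,0],"delta_rot": [0,0,0],"jaw": 0},
    {"translation": [0,-0.15,0],"delta_rot": [0,0,0],"jaw": 0},
  ],
)

```text
time: 35.25
tool_pos: [0.7371, -0.0104, 0.0364]
tool_rot: [0.0, 0.999, -0.045, -0.0]
contact_force: [0.3, -0.1, 0.1]
gripper_width: -0.001
grasp_force: 0.5
```

```bash
python3 - <<'E'
from look import *
show(); look("s13"); p=np.load("s13.npz")["p"]
cv2.imwrite("pics/s13b.png",cv2.resize(p[265:355,300:420],(800,600),interpolation=cv2.INTER_CUBIC))
E
```

```text
t 35.25 pos [737.1 -10.4  36.4] cmd [735.3 -31.8 227.5] F [ 0.3 -0.1  0.1] M [-0.17  0.04  0.03] w -0.001 g 0.5
pan n 667 c [702.4 114.3] sz [93.8 88.3] ang 89.16
slope s,t [ 3.40000e-03 -3.20000e-03  1.76565e+01] mean S,T 719.4 128.2
cap n 668 [720.1 101.2 347.3]
```

View pics/s13b.png

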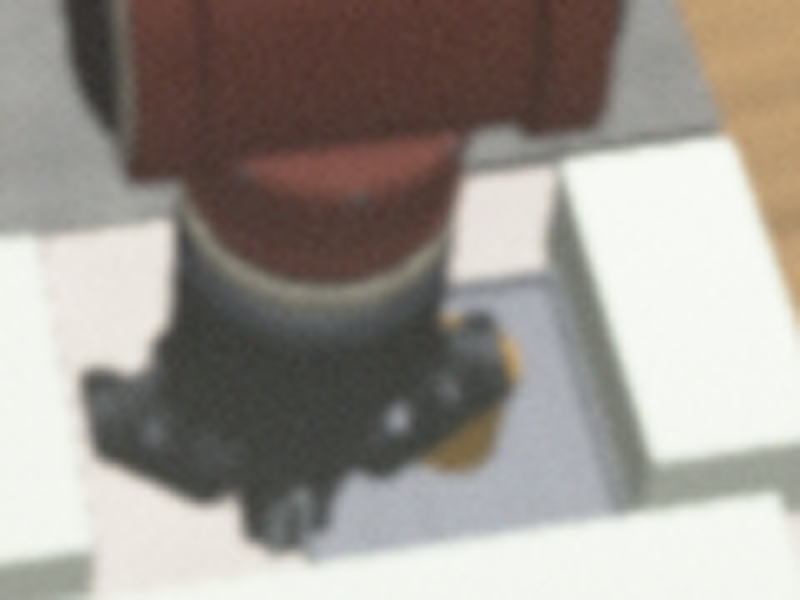

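The fingertip at (285,535) is at the pan's right rim and just starting to touch. The cap, partly hidden behind the knuckle at (470,440), is still upright. A tiny push more.

send_rows(
  steps=[
    {"translation": [0,-0.02,0],"delta_rot": [0,0,0],"jaw": 0},
    {"translation": [0,-0.03,0],"delta_rot": [0,0,0],"jaw": 0},
    {"translation": [0,-0.05,0],"delta_rot": [0,0,0],"jaw": 0},
    {"translation": [0,-0.06,0],"delta_rot": [0,0,0],"jaw": 0},
    {"translation": [0,-0.08,0],"delta_rot": [0,0,0],"jaw": 0},
    {"translation": [0,-0.1,0],"delta_rot": [0,0,0],"jaw": 0},
    {"translation": [0,-0.1,0],"delta_rot": [0,0,0],"jaw": 0},
    {"translation": [0,-0.1,0],"delta_rot": [0,0,0],"jaw": 0},
  ],
)

```text
time: 36.1
tool_pos: [0.7372, -0.0102, 0.0364]
tool_rot: [0.001, 0.999, -0.045, -0.0]
contact_force: [-0.8, -5.6, -0.7]
gripper_width: 0.002
grasp_force: 2.8
```

send_rows(
  steps=[
    {"translation": [0,-0.02,0],"delta_rot": [0,0,0],"jaw": 0},
    {"translation": [0,-0.03,0],"delta_rot": [0,0,0],"jaw": 0},
    {"translation": [0,-0.05,0],"delta_rot": [0,0,0],"jaw": 0},
    {"translation": [0,-0.06,0],"delta_rot": [0,0,0],"jaw": 0},
    {"translation": [0,-0.08,0],"delta_rot": [0,0,0],"jaw": 0},
    {"translation": [0,-0.1,0],"delta_rot": [0,0,0],"jaw": 0},
    {"translation": [0,-0.1,0],"delta_rot": [0,0,0],"jaw": 0},
    {"translation": [0,-0.1,0],"delta_rot": [0,0,0],"jaw": 0},
  ],
)

```text
time: 36.9
tool_pos: [0.7372, -0.0101, 0.0364]
tool_rot: [0.002, 0.999, -0.045, -0.0]
contact_force: [-1.8, -7.9, -0.9]
gripper_width: 0.0
grasp_force: 4.0
```

Firm contact and no further travel at about 8 N, so the left side is flush. I retreat.

send_rows(
  steps=[
    {"translation": [0,0.3,0],"delta_rot": [0,0,0],"jaw": 0},
    {"translation": [0,0.8,0],"delta_rot": [0,0,0],"jaw": 0},
    {"translation": [0,1.8,0],"delta_rot": [0,0,0],"jaw": 0},
    {"translation": [0,1.8,-3],"delta_rot": [0,0,0],"jaw": 0},
    {"translation": [0,1.8,-7],"delta_rot": [0,0,0],"jaw": 0},
    {"translation": [0,1.8,-11],"delta_rot": [0,0,0],"jaw": 0},
    {"translation": [0,1.8,-15],"delta_rot": [0,0,0],"jaw": 0},
    {"translation": [0,1.8,-18],"delta_rot": [0,0,0],"jaw": 0},
  ],
)

```text
time: 37.7
tool_pos: [0.7364, -0.0264, 0.2201]
tool_rot: [-0.0, 0.999, -0.045, 0.002]
contact_force: [0.3, -0.1, -0.6]
gripper_width: -0.001
grasp_force: 0.0
```

send_rows(
  steps=[
    {"translation": [-4,0,-0.5],"delta_rot": [0,0,0],"jaw": 0},
    {"translation": [-8,0,-1],"delta_rot": [0,0,0],"jaw": 0},
    {"translation": [-12,0,-1],"delta_rot": [0,0,0],"jaw": 0},
    {"translation": [-16,0,-1],"delta_rot": [0,0,0],"jaw": 0},
    {"translation": [-20,0,-1],"delta_rot": [0,0,0],"jaw": 0},
    {"translation": [-24,0,-1],"delta_rot": [0,0,0],"jaw": 0},
    {"translation": [-28,0,-1],"delta_rot": [0,0,0],"jaw": 0},
    {"translation": [-32,0,-1],"delta_rot": [0,0,0],"jaw": 0},
  ],
)

```text
time: 38.5
tool_pos: [0.4154, 0.0029, 0.2263]
tool_rot: [-0.0, 0.999, -0.045, 0.0]
contact_force: [0.1, -1.0, 0.8]
gripper_width: -0.005
grasp_force: 0.0
```

```bash
python3 - <<'E'
from look import *
show(); look("s14")
f=grab_frame("top");W=cloud(f)*1000;p=f["pixels"]
hsv=cv2.cvtColor(p,cv2.COLOR_BGR2HSV).astype(int)
S=W[...,:2]@EX;T=W[...,:2]@EY;z=W[...,2]
m=(hsv[...,0]>100)&(hsv[...,0]<135)&(z<45)&(S>630)&(S<790)&(T>30)&(T<175)
fit=lambda a,b:np.polyfit(a,b,1)[0].round(4)
g=lambda X,Z,rg:np.array([(x,Z[k].max(),Z[k].min()) for x in rg for k in [m&(abs(X-x)<3)] if k.sum()>10])
a=g(T,S,range(70,156,6));b=g(S,T,range(670,750,6))
print("front,rear",fit(a[:,0],a[:,1]),fit(a[:,0],a[:,2]),a[:,1:].mean(0).round(1));print("left,right",fit(b[:,0],b[:,1]),fit(b[:,0],b[:,2]),b[:,1:].mean(0).round(1))
k=m&(abs(T-113)<45)&(abs(S-715)<40);c=np.linalg.lstsq(np.c_[S[k]-715,T[k]-113,np.ones(k.sum())],z[k],rcond=None)[0];print("floor plane",c.round(4))
E
```

```text
t 38.5 pos [415.4   2.9 226.3] cmd [735.3 -31.8 227.5] F [ 0.1 -1.   0.8] M [ 0.01  0.05 -0.01] w -0.005 g 0.0
pan n 1307 c [702.3 112.5] sz [99.9 90.1] ang 89.45
slope s,t [-1.23000e-02 -4.80000e-03  1.82317e+01] mean S,T 705.1 110.0
cap n 173 [713.  114.8  61.5]
front,rear 0.01 0.0084 [768.2 661.6]
left,right -0.0023 -0.0037 [162.2  65.9]
floor plane [1.20000e-03 6.00000e-04 2.08296e+01]
```

```bash
python3 -c "
from plant import *
print(job_done())"
```

```text
the job is handed in; nothing more can be done
None
```

The pan is flat on the hearth in the far left corner, touching the back and left bricks and square to within about half a degree by camera; the tube and cap are upright, the gripper is clear, and the job is handed in at about 39 s.

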